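# Pry open a stuck equipment case, pack the spares and latch it

### The job

The lid of the equipment case is stuck: set the pry bar's blade into the notch at the lid's front edge, lever it over the steel lug below until the lid breaks loose, lay the bar down on the bench clear of the case and open the lid wide. Pack every spare that is there (switch housing, roll of black tape, flat tin of fuses, reel of solder) into the case, then shut the lid fully, swing the latch's wire loop in over the keeper on the lid and push the latch lever down flat so that it snaps over centre and clamps the lid. Leave the other tools where they lie.

Things in the scene. Friction and masses are not known exactly. Their poses are not given: they have to be found in the camera images.
- case: black flight case with aluminium edges, fixed to the bench, 190 (x, depth) x 280 (y, width) x 121 mm high with its lid. Origin: centre of its underside; z up; -x is its front (latch and pry lug), +x its back (hinge). Walls 6 mm, rim at z 95 mm, foam-covered flat floor inside at z 42 mm, inside 178 x 268 mm, so things up to 50 mm high fit
- lid: the hinged lid, a slab 190 x 280 x 26 mm; its frame is the case's frame moved to the hinge line when shut (x +95 mm, z 95.5 mm) and turns about its own y with the lid. It reaches from x 0 (hinge) to x -190 mm (front edge), z 0 (underside) to 26 mm (top). In its front edge, at y 62 to 108 mm, a notch is cut from below: 8.5 mm high, 20 mm deep
- pry_lug: steel lug with a rounded nose on the front of the case, just below the notch: the fulcrum. 46 mm wide (y), 10 mm thick (nose radius 5 mm), stands out 22 mm from the front; origin at the middle of its root on the case front, level with its top (case z 95 mm)
- pry_fulcrum (a point): top of the lug's rounded nose, 17 mm out from the case front, at the middle of its width. The notch above it is open from the lug's top (z 95 mm) to 9 mm higher, and ends 20 mm behind the case front (37 mm behind this point)
- lid_angle (a joint): lid hinge, rad: 0 shut, grows as it opens, stop at 1.85. A sprung catch inside the front holds it shut: the front edge must be lifted with nearly 30 N for 5 mm (0.03 rad), after which the lid is free; shutting it past the catch takes about 10 N pressed down at the front edge. The hinge is stiff, so the lid stays at any angle
- lid_handle (a point): middle of the black round bar handle on the lid (11 mm thick, 110 mm long along y, 35 mm above the lid's top, 40 mm behind its front edge)
- lid_hinge (a point): point on the hinge axis (the axis runs along the case's y)
- latch (a joint): lever of the draw latch, rad: 0 flat down against the case front (shut), grows as its end swings out and up, stop at 2.1. It stays where it is left until the loop pulls on it; with the loop over the keeper it snaps over centre below about 0.2. Pushing it down takes about 2 N at its end. Its pivot lies at case x -109, y -20, z 66 mm; it is a plate 26 mm wide (y)
- latch_tip (a point): free end of the latch lever, 51 mm from its pivot
- bail (a joint): the latch's wire loop, rad: angle between loop and lever, -2.45 (laid back to the lever's end) to 0.6. latch + bail is its lean from upright, positive towards the case. It is floppy and falls the way it leans: in to the lid's front or, if the lid is open, onto the rim (flip it out before shutting). Pivot 13 mm from the lever's pivot; 49 mm long, 33 mm wide, 5 mm wire, stretches like a spring
- bail_bar (a point): middle of the loop's cross bar (along y), the part that hooks over the keeper
- keeper (a point): seat of the keeper on the lid's front: the loop's cross bar rests here, behind a lip 5 mm high that stands 7 to 11 mm out from the lid's front and is 24 mm wide. With the lever up the bar swings in above the lip, and as the lever goes down it drops behind it
- pry_bar: flat pry bar, 200 mm long, 0.16 kg: black rubber handle 100 x 20 x 20 mm (x -100 to 0) and flat steel blade 100 x 16 x 4 mm (x 0 to 100, mid-height 10 mm). Origin: under the joint of handle and blade; x points to the tip of the blade
- bar_grip (a point): middle of the handle of the pry bar
- bar_tip (a point): tip of the blade of the pry bar, at mid-thickness
- switch_housing: spare: white moulded switch housing, 48 (x) x 97 (y) x 43 mm, sides slope a little; origin at the centre of its underside. May be absent
- tape_roll: spare: roll of black tape lying flat, 68 mm across, 19 mm high; origin at the centre of its underside. May be absent
- fuse_box: spare: flat tin of fuses, 44 (x) x 64 (y) x 17 mm (its solid part 42 x 62 x 14); origin at the centre of its underside. May be absent
- solder_reel: spare: reel of solder standing on its flange, 55 mm across, 40 mm high; origin at the centre of its underside. May be absent
- multimeter: bystander: yellow and black multimeter lying face up, 148 x 69 x 41 mm
- long_nose_pliers: bystander: pliers with blue grips lying flat, 156 x 49 x 13 mm
- power_bank: bystander: flat power bank, 141 x 67 x 15 mm
- screwdriver: bystander: small screwdriver with a blue handle, 153 x 23 x 22 mm
Things that resemble listed ones, but are neither listed nor needed, are in the scene too. Of the things shaped like the tape_roll, the black one is meant.

How it is judged:
By the outcome, as a careful person would: the job done as asked, in the order asked, and still so for the second after the job is handed in, with the robot touching nothing.
Of switch_housing, tape_roll, fuse_box, solder_reel only 2 to 3 are there at a start; the rules pass over those that are not, and their reading is None.
At some moment in a run one of switch_housing, tape_roll, fuse_box, solder_reel may be knocked a few centimetres aside while the robot is not near it.
Once in a run the grip may slacken for a moment while it holds something.
It also fails if it takes over 210 s, if anything falls off the work surface, if the arm or the gripper's body presses on something with over 40 N, if the wrist force passes 120 N, or if a joint passes its speed limit or range.

### The arm

A 6-joint arm with a two-finger parallel gripper is mounted at the origin on a cart in front of the work surface, level with it; the furniture and walls round the work are solid. World frame = base frame: x ahead of the robot, y to its left, z up, the work surface at z = 0. Lengths are in mm, angles in rad, forces in N, time in s.
With the tool pointing down it reaches from about 300 to 775 mm from the base axis. Payload 14.6 kg.
Tool frame: the origin (TCP) lies between the finger pads; the fingertips stand 25 mm ahead of it and the grasp point (between the pads) lies 6 mm ahead of it; z points along the fingers, y is the line along which they close (so a half turn about z gives the same grasp; the last joint's range is limited). The gripper opens to 94 mm and grips with 3 to 60 N. Pads are 16 mm wide; open, the fingers measure 119 mm over their backs; the gripper's body (75 mm by 177 mm) begins 78 mm behind the grasp point.
Start: joints at [1.252, 0.3, 1.521, -0, 1.321, -0.067], TCP at [137.029, 532.647, 230.446] pointing down, gripper open.
Joint ranges: [-3.03, 3.03], [-0.79, 2.21], [0.23, 2.52], [-1.04, 4.18], [0, 3.07], [-2.55, 2.55]. Speed limits (rad/s): [2.22, 2.22, 2.57, 3.14, 3.14, 3.14].

### API

Orientations are given as [roll, pitch, yaw] about the fixed x, y, z axes, in that order (R = Rz(yaw) Ry(pitch) Rx(roll)).
In Python, from cell import manip gives the robot as it stands. The module is installed in compiled form; this text tells all that it offers.
- The arm moves only by the tool step_arm, never from a script. Its argument "series" is one flat list of numbers, 5 for each row, row after row: the shift along the world's x, y, z in mm, then the turn about the world's z in rad, then the closure, from 0 (fully open) to 1 (shut). In form: [dx, dy, dz, spin, jaw, dx, dy, dz, spin, jaw, ...]. A call has 1 to 20 rows; each row shifts and turns the commanded pose from where the row before left it; what a row does not reach is not made up. A row lasts 1/8 s, in which the tool goes at most 62.5 mm and 10.7 degrees, less where a joint would pass 70% of its speed; a pose out of reach is approached as far as the arm can. A call is refused whole if a number of a shift passes 62.5 or a number of a turn 0.188, either way. A call with a gripper value outside its range is refused whole. The fingers move at their own pace and stop on an object; "squeeze" is the grip in N (left out, the last holds). Time passes only in rows, so rows that do not move let the fingers close. It gives the time, the measured TCP pose, the force, the opening and the grip force at its end, in the units of the state.
- manip.read_state(): the state, without advancing time (a new reading comes with each control period).
- manip.camera(name): name is "scene" or "side" or "wrist"; returns (picture, depth): 384x512x3 uint8, blue, green, red; 384x512 float32, mm along the optical axis (not along the pixel's ray), 0 where there is no reading.
- manip.camera_info(name): a dict with "fovy" (degrees; the focal length in pixels is half the picture's height over the tangent of half this angle, whatever the lens; pixels are square), "cx", "cy" (the principal point, pixels), "eye" and "orientation" of the camera in the world. Camera axes: x right, y down, z forward; pixel columns grow to the right and rows downward; lengths in mm; the calibration is good to about 2 mm. A picture is of the moment at which its call begins: read the wrist's pose just before it. camera_info takes no time and is no camera call; for the wrist camera it gives the pose at the moment of the call.
- manip.sign_off(): hands the job in; it is judged then, once.
The state is a dict: "clock": time; "joints": joint angles; "qd": joint speeds; "effort": joint torques, N m; "eef_pos": TCP position; "eef_rot": TCP orientation; "wrist_force": force on the tool from outside, world axes, zero at the start; "moment": the same for the moment, N m; "finger_gap": finger opening in mm; "finger_force": force on a finger pad.
Only numpy, scipy, OpenCV 4.12 (cv2) and the standard library are available. Lean on these libraries where they do the work, as an engineer would, in place of code of your own. Each camera call takes 0.05 s, during which the arm holds its last target. There are 200 camera calls.

## Working session

There is one attempt and no reset: what is moved stays moved. The work goes in short steps, Python scripts to look and compute and a tool call to move; the robot and the scene stay as the last step left them, time stands still between calls to the robot, and variables do not carry over. Pictures are saved under pics/ and viewed, at most 14 in all, crops included, and the job is handed in when it is done.

Besides the shell and the picture viewer there is one more tool, called after ">>>" as a command line: name --argument value ..., lists and objects as JSON in quotes. step_arm: Moves the arm, as the interface text tells. Its arguments: {"type":"object","properties":{"series":{"type":"array"},"squeeze":{"type":"number"}},"required":["series"]}

```bash
mkdir -p pics
cat > h.py <<'E'
from cell import manip
import numpy as np, cv2
from scipy.spatial.transform import Rotation as R
def cam(n):
    i=manip.camera_info(n); p,d=manip.camera(n); return i,p,d
def rot(i):
    o=np.array(i["orientation"],float)
    return o if o.shape==(3,3) else R.from_euler('xyz',o).as_matrix()
def cloud(i,d):
    f=192/np.tan(np.radians(i["fovy"])/2)
    v,u=np.mgrid[:384,:512]
    P=np.stack([(u-i["cx"])*d/f,(v-i["cy"])*d/f,d],-1)
    return P@rot(i).T+np.array(i["eye"])
def proj(i,P):
    f=192/np.tan(np.radians(i["fovy"])/2)
    q=(np.asarray(P,float)-np.array(i["eye"]))@rot(i)
    return q[...,:2]/q[...,2:]*f+[i["cx"],i["cy"]]
def save(n,tag):
    i,p,d=cam(n); cv2.imwrite(f"pics/{tag}.png",p); np.savez(f"pics/{tag}.npz",c=cloud(i,d),p=p,d=d); return i,p,d
E
python3 - <<'E'
from h import *
for n in("scene","side"):
    i,p,d=save(n,n+"0"); print(n,i)
s=manip.read_state();print(s)
a=[cv2.imread(f"pics/{n}0.png") for n in("scene","side")]
E
```

```text
scene {'fovy': 47.72848794354593, 'cx': 256.3690128710846, 'cy': 189.97892293654976, 'eye': array([-398.16844177, -858.27436816,  796.02007728]), 'orientation': array([-2.10301878,  0.01324822, -0.92833191])}
side {'fovy': 47.382363279669214, 'cx': 259.4230526950845, 'cy': 184.25413010379913, 'eye': array([236.75135282, 787.5504353 , 896.39205287]), 'orientation': array([-2.23542739, -0.01270273, -2.84674537])}
{'clock': 0.1, 'joints': array([ 1.25240633e+00,  3.00425112e-01,  1.52154313e+00,  1.74471860e-07,
        1.32071917e+00, -6.65962667e-02]), 'qd': array([-1.69270253e-04, -9.48671954e-04, -1.69425157e-03,  1.76339538e-04,
        3.55138832e-04,  5.40401098e-05]), 'effort': array([ 1.90088402e-03, -5.32633674e+01, -3.53284121e+01,  7.09588523e-02,
        2.35830678e-02, -1.10042076e-04]), 'eef_pos': array([136.95827145, 532.4431608 , 229.92759923]), 'eef_rot': array([-3.14050033e+00, -7.30214551e-05,  2.88979884e+00]), 'wrist_force': array([-0.11871218,  0.8106713 ,  0.50116952]), 'moment': array([-0.03090525,  0.04052839, -0.00879719]), 'finger_force': 0.0, 'finger_gap': 93.73108619001577}
```

View pics/scene0.png

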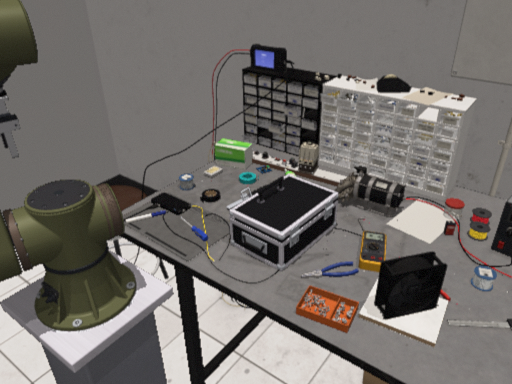

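View pics/side0.png

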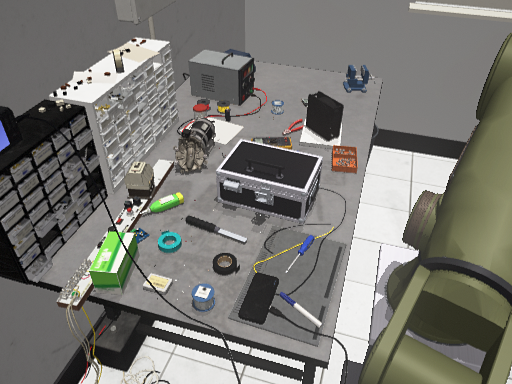

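Run:
```python
import cv2
p=cv2.imread("pics/side0.png");cv2.imwrite("pics/c1.png",cv2.resize(p[130:330,120:387],None,fx=3,fy=3,interpolation=cv2.INTER_CUBIC)[:600,:800])
p=cv2.imread("pics/scene0.png");cv2.imwrite("pics/c2.png",cv2.resize(p[130:280,140:340],None,fx=4,fy=4,interpolation=cv2.INTER_CUBIC))
```

```text
(no output)
```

View pics/c1.png

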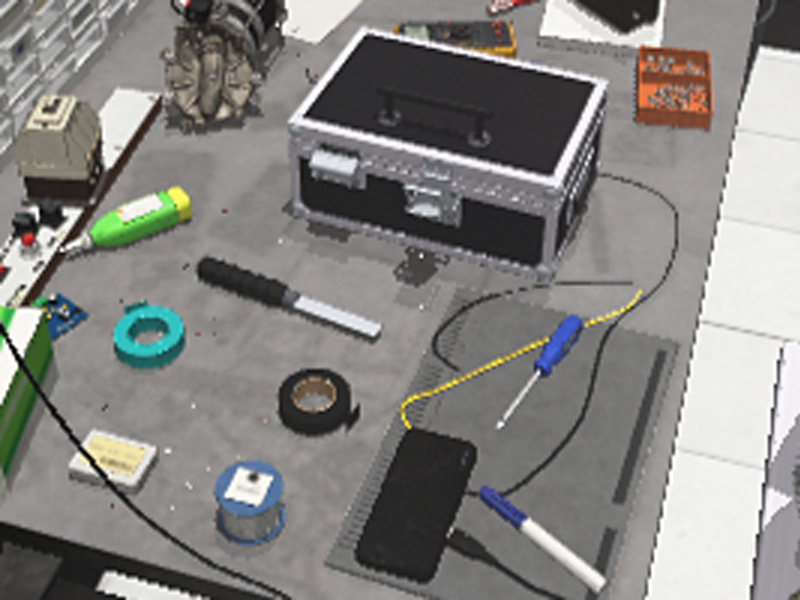

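View pics/c2.png

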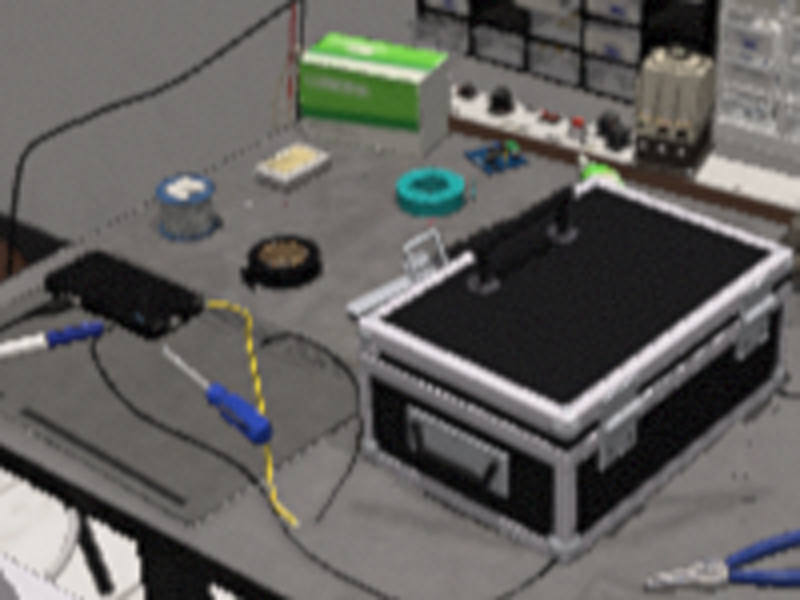

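Run:
```python
from h import *
for n in("scene0","side0"):
    z=np.load(f"pics/{n}.npz");c=z["c"];p=z["p"].astype(int)
    m=(abs(c[...,2]-121)<6)&(c[...,0]>250)&(c[...,0]<800)&(abs(c[...,1])<350)
    if n=="side0": lab=m.astype(np.uint8)
    else: lab=m.astype(np.uint8)
    k,l,st,_=cv2.connectedComponentsWithStats(lab); j=1+st[1:,4].argmax()
    q=c[l==j]; r=cv2.minAreaRect(q[:,:2].astype(np.float32)); print(n,st[j],r,np.median(q[:,2]))
    print(cv2.boxPoints(r).round(1).tolist())
    for nm,z0,z1 in(("obj",8,60),):
        t=(c[...,2]>z0)&(c[...,2]<z1)&(c[...,0]>150)&(c[...,0]<800)&(c[...,1]>50)&(c[...,1]<700)
        k,l,st,_=cv2.connectedComponentsWithStats(t.astype(np.uint8))
        for j in range(1,k):
            if st[j,4]>40:
                q=c[l==j];h=np.percentile(q[:,2],95);tp=q[q[:,2]>h-5]
                r=cv2.minAreaRect(tp[:,:2].astype(np.float32))
                print(st[j].tolist(),np.round(tp.mean(0)),round(float(h)),np.round(r[0]),np.round(r[1]),round(r[2]),p[l==j].mean(0).round())
```

```text
scene0 [ 229  174  102   63 3011] ((512.2318115234375, -266.2071533203125), (184.0120849609375, 286.1114196777344), 86.41747283935547) 123.00659851508237
[[363.70001220703125, -349.1000061035156], [649.2999877929688, -367.0], [660.7999877929688, -183.3000030517578], [375.20001220703125, -165.39999389648438]]
[215, 150, 33, 18, 380] [768. 153.  57.] 58 [766. 156.] [ 19. 138.] 15 [ 67. 107.  79.]
[204, 165, 19, 11, 122] [679. 170.  19.] 21 [679. 170.] [65. 44.] 0 [146. 166. 176.]
[179, 173, 15, 15, 180] [549. 184.  42.] 43 [549. 184.] [52. 53.] 0 [116. 110. 106.]
[200, 188, 18, 13, 108] [539.  70.  21.] 23 [537.  70.] [72. 39.] 0 [43. 49. 57.]
[125, 192, 66, 31, 793] [407. 133.  20.] 23 [356. 134.] [139. 201.] 88 [57. 54. 55.]
side0 [ 216  143  107   52 3089] ((512.6608276367188, -264.97711181640625), (186.75860595703125, 283.98394775390625), 86.25415802001953) 122.0616418054417
[[364.8999938964844, -348.8999938964844], [648.2000122070312, -367.3999938964844], [660.4000244140625, -181.10000610351562], [377.1000061035156, -162.5]]
[130, 241, 9, 20, 102] [775. 117.  58.] 59 [775. 116.] [ 2. 46.] 12 [57. 90. 65.]
[158, 242, 18, 10, 98] [717.  56.  20.] 22 [717.  57.] [14. 48.] 89 [141. 142.  41.]
[100, 257, 35, 37, 489] [768. 207.  56.] 57 [764. 197.] [90. 41.] 70 [ 63. 101.  72.]
[213, 257, 27, 17, 241] [542.  73.  20.] 22 [539.  71.] [72. 41.] 2 [44. 46. 49.]
[238, 269, 72, 63, 1462] [422. 140.  19.] 22 [405. 136.] [103. 140.] 0 [41. 42. 42.]
[147, 273, 26, 21, 300] [677. 171.  18.] 20 [681. 172.] [41. 64.] 85 [175. 206. 215.]
[143, 281, 12, 10, 53] [703. 188.  17.] 20 [698. 187.] [14. 29.] 85 [177. 187. 190.]
[192, 284, 22, 25, 454] [551. 186.  41.] 43 [551. 185.] [51. 53.] 23 [160. 145. 133.]
[279, 292, 44, 36, 305] [321. 142.  18.] 20 [320. 141.] [ 14. 131.] 61 [169. 155. 155.]
```

Run:
```python
from h import *
z=np.load("pics/side0.npz");c=z["c"]
for u,v in((190,221),(205,225),(214,229),(222,231),(234,236),(245,240)): print((u,v),c[v,u].round())
# lug/latch areas, front y vs case frame
th=np.radians(-93.65);Rc=np.array([[np.cos(th),-np.sin(th)],[np.sin(th),np.cos(th)]])
q=(c[...,:2]-[512.5,-265.5])@Rc; z2=c[...,2]
m=(q[...,0]<-99)&(q[...,0]>-190)&(abs(q[...,1])<135)&(z2>20)
k,l,st,_=cv2.connectedComponentsWithStats(m.astype(np.uint8))
for j in range(1,k):
    if st[j,4]>8: print(st[j],q[l==j].min(0).round(),q[l==j].max(0).round(),z2[l==j].min().round(),z2[l==j].max().round())
m=(z2>60)&(z2<130)&(abs(q[...,1])<120)&(abs(q[...,0])<110);
m=(abs(q[...,1])<100)&(z2>20)&(z2<85)&(q[...,0]<-80); print("front x",np.percentile(q[m][:,0],[10,50,90]))
i=manip.camera_info("wrist");print(i)
```

```text
(190, 221) [694. -58.  19.]
(205, 225) [646. -56.  18.]
(214, 229) [617. -52.  15.]
(222, 231) [592. -51.  15.]
(234, 236) [554. -46.  12.]
(245, 240) [518. -38.  13.]
[223 182  16  11  79] [-116.   62.] [-100.  109.] 71.0 98.0
[261 188   8   5  21] [-104.  -31.] [-99.  -8.] 97.0 108.0
[254 192  18  13  99] [-147.  -42.] [-100.    2.] 58.0 121.0
front x [-465.9843892   -92.60998538  -87.63703903]
{'fovy': 71.8889053464039, 'cx': 263.6738286944758, 'cy': 186.04143309965386, 'eye': array([ 54.99254008, 553.60879254, 384.68225492]), 'orientation': array([2.85054163e+00, 9.13816901e-04, 1.31934618e+00])}
```

>>> step_arm --series '[60,-60,0,-0.18,0,60,-60,0,-0.18,0,60,-60,0,-0.18,0,60,-60,0,-0.18,0,60,-60,0,-0.18,0,60,-60,0,-0.18,0,30,-50,0,0,0,0,0,0,0,0]'

```text
clock: 1.1
eef_pos: [433.6, 214.7, 230.1]
eef_rot: [-3.141, 0.0, 1.805]
wrist_force: [0.1, 0.3, -0.1]
finger_gap: 93.8
finger_force: 0.0
```

>>> step_arm --series '[22,-28,0,-0.18,0,22,-28,0,-0.18,0,22,-28,0,-0.18,0,22,-28,0,-0.18,0,22,-28,0,-0.18,0,22,-28,0,-0.18,0,22,-28,0,-0.18,0,22,-28,0,-0.18,0,20,-28,0,-0.18,0,20,-20,0,-0.18,0,0,0,0,-0.12,0,0,0,0,0,0]'

```text
clock: 2.6
eef_pos: [648.2, -53.6, 229.9]
eef_rot: [-3.141, 0.001, -0.109]
wrist_force: [-0.2, 0.4, -0.4]
finger_gap: 94.0
finger_force: 0.0
```

Run:
```python
from h import *
s=manip.read_state();print(s["eef_pos"],s["eef_rot"],s["joints"][5])
i,p,d=save("wrist","w1");c=cloud(i,d)
m=(c[...,2]>4)&(c[...,2]<40)&(abs(c[...,1]+50)<45)&(c[...,0]>480)&(c[...,0]<740)
k,l,st,_=cv2.connectedComponentsWithStats(m.astype(np.uint8))
for j in range(1,k):
    if st[j,4]>200:
        q=c[l==j];r=cv2.minAreaRect(q[:,:2].astype(np.float32));print(st[j],r,np.percentile(q[:,2],[10,50,90]).round())
        for lo in range(490,720,20):
            t=q[abs(q[:,0]-lo)<6]
            if len(t)>10: print(lo,t.min(0).round(),t.max(0).round())
```

```text
[648.16254029 -53.62493704 229.93468225] [-3.14142230e+00  8.95325994e-04 -1.08720450e-01] 1.5405890175736983
[ 260  120   20  130 1617] ((614.115966796875, -55.98255920410156), (21.07683753967285, 199.27957153320312), 80.62390899658203) [12. 19. 21.]
530 [524. -51.  10.] [536. -34.  15.]
550 [544. -53.  11.] [556. -38.  14.]
570 [564. -57.  11.] [576. -40.  14.]
590 [584. -60.  11.] [596. -44.  14.]
610 [604. -64.  10.] [616. -46.  20.]
630 [624. -69.  16.] [636. -49.  23.]
650 [644. -72.  10.] [656. -51.  23.]
670 [664. -76.   8.] [676. -54.  23.]
690 [684. -79.  12.] [696. -58.  23.]
710 [704. -81.   7.] [713. -61.  22.]
```

View pics/w1.png

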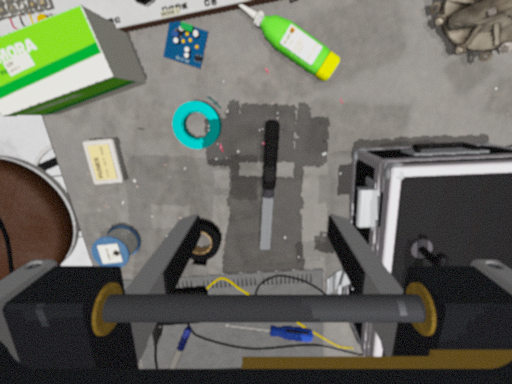

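>>> step_arm --series '[8,-5,-40,-0.053,0.4,7,-5,-50,0,0.4,0,0,-50,0,0.4,0,0,-45,0,0.4,0,0,-17,0,0.4,0,0,0,0,0.4]'

```text
clock: 3.4
eef_pos: [663.4, -64.1, 28.8]
eef_rot: [-3.142, 0.0, -0.161]
wrist_force: [-0.3, 0.3, -0.1]
finger_gap: 56.4
finger_force: 0.0
```

>>> step_arm --series '[0,0,0,0,1,0,0,0,0,1,0,0,0,0,1,0,0,0,0,1,0,0,0,0,1,0,0,0,0,1]' --squeeze 45

```text
clock: 4.15
eef_pos: [663.3, -64.6, 28.7]
eef_rot: [-3.142, -0.0, -0.163]
wrist_force: [-1.6, 0.2, 3.9]
finger_gap: 19.8
finger_force: 45.0
```

>>> step_arm --series '[0,0,15,0,1,0,10,30,0,1,0,30,30,0.1,1,0,30,13,0.16,1,0,25,0,0.16,1,-6,10,0,0.16,1,-8,0,0,0.16,1,-8,-5,0,0.16,1,-8,-5,0,0.16,1,-8,-5,0,0.16,1,-8,0,0,0.16,1,0,0,0,0.16,1,0,0,0,0.16,1,0,0,0,0.13,1,0,0,0,0,1]'

```text
clock: 6.02
eef_pos: [617.2, 25.5, 117.0]
eef_rot: [3.141, 0.0, 1.666]
wrist_force: [-0.6, 0.6, -2.0]
finger_gap: 19.8
finger_force: 45.0
```

```bash
cat > bar.py <<'E'
from h import *
th=np.radians(-93.65);Rc=np.array([[np.cos(th),-np.sin(th)],[np.sin(th),np.cos(th)]]);C=np.array([512.5,-265.5])
def tocase(c): return np.concatenate([(c[...,:2]-C)@Rc,c[...,2:]],-1)
def toworld(x,y,z): return np.r_[C+Rc@[x,y],z]
E
python3 - <<'E'
from bar import *
s=manip.read_state();e=s["eef_pos"];print(e,s["eef_rot"],s["finger_gap"],s["wrist_force"]);print("tcp in case",tocase(e))
for n in("side","wrist"):
    i,p,d=save(n,n+"2");q=tocase(cloud(i,d))
    m=(q[...,0]<-105)&(q[...,0]>-235)&(abs(q[...,1]-90)<45)&(q[...,2]>70)&(q[...,2]<135)
    for lo in range(-230,-104,10):
        t=q[m&(abs(q[...,0]-lo)<4)]
        if len(t)>3: print(n,lo,len(t),np.percentile(t,[5,50,95],axis=0).round(1).tolist())
    a=p[130:250,150:310] if n=="side" else p
    cv2.imwrite(f"pics/{n}2c.png",cv2.resize(a,None,fx=4 if n=="side" else 1,fy=4 if n=="side" else 1,interpolation=cv2.INTER_CUBIC))
E
```

```text
[617.21045576  25.49996151 117.02144406] [3.14125122e+00 1.54779442e-05 1.66593310e+00] 19.833850156701683 [-0.59084261  0.56184286 -1.95371603]
tcp in case [-297.07570181   85.97258014  117.02144406]
side -230 4 [[-232.9, 88.5, 99.6], [-232.6, 89.4, 102.2], [-229.9, 91.6, 103.3]]
side -220 5 [[-221.4, 91.1, 99.2], [-219.3, 95.1, 100.4], [-216.6, 99.5, 102.8]]
side -200 4 [[-198.6, 93.9, 98.8], [-196.7, 97.7, 100.4], [-196.5, 102.5, 102.5]]
side -190 6 [[-193.3, 95.3, 100.0], [-191.6, 98.4, 102.3], [-188.0, 103.8, 103.9]]
side -110 7 [[-111.0, 63.1, 87.2], [-109.8, 66.1, 93.4], [-107.8, 67.5, 96.9]]
wrist -220 28 [[-218.0, 93.1, 99.9], [-216.8, 101.1, 100.8], [-216.1, 105.2, 101.5]]
wrist -210 160 [[-213.8, 91.8, 99.8], [-210.0, 99.0, 100.7], [-206.5, 106.3, 101.6]]
wrist -200 155 [[-203.6, 93.2, 99.6], [-200.1, 100.7, 100.7], [-196.6, 108.0, 101.6]]
wrist -190 149 [[-193.6, 94.9, 99.4], [-190.2, 102.4, 100.6], [-186.6, 109.7, 101.4]]
wrist -180 23 [[-183.9, 95.5, 99.3], [-182.9, 99.6, 100.3], [-181.6, 109.1, 101.2]]
```

View pics/side2c.png

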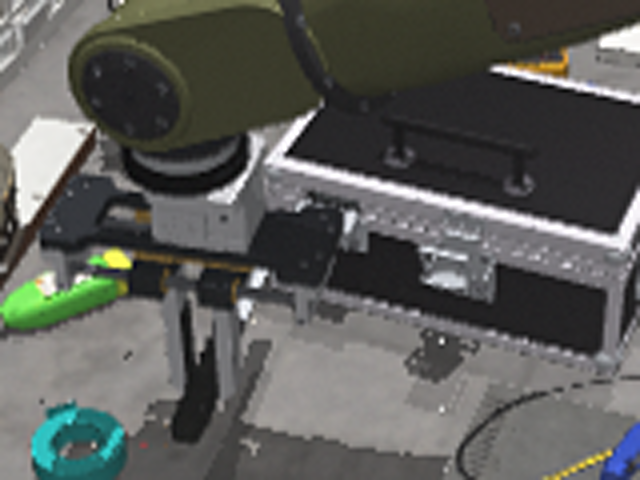

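>>> step_arm --series '[-1,0,1,-0.08,1,0,0,0,-0.079,1,0,0,0,0,1]'

```text
clock: 6.5
eef_pos: [616.2, 25.5, 117.6]
eef_rot: [3.141, -0.0, 1.506]
wrist_force: [0.2, 0.5, -1.4]
finger_gap: 19.8
finger_force: 45.0
```

Run:
```python
from bar import *
s=manip.read_state();e=s["eef_pos"];print(e,s["eef_rot"]);print("tcp in case",tocase(e))
for n in("scene","side","wrist"):
    i,p,d=save(n,n+"3");q=tocase(cloud(i,d))
    m=(q[...,0]<-100)&(q[...,0]>-250)&(abs(q[...,1]-90)<45)&(q[...,2]>85)&(q[...,2]<110)
    for lo in range(-230,-99,10):
        t=q[m&(abs(q[...,0]-lo)<4)]
        if len(t)>3: print(n,lo,len(t),np.percentile(t,[5,50,95],axis=0).round(1).tolist())
    print(proj(i,toworld(-147,85,99)),proj(i,toworld(-95,85,99)))
```

```text
[616.19507732  25.4782512  117.62820112] [ 3.14148582e+00 -1.63144884e-05  1.50625615e+00]
tcp in case [-296.98939509   84.96064345  117.62820112]
scene -230 7 [[-233.5, 79.8, 98.1], [-230.5, 82.0, 101.4], [-228.5, 88.8, 105.4]]
scene -220 6 [[-222.2, 74.5, 101.0], [-219.3, 82.0, 102.7], [-216.7, 87.4, 104.3]]
scene -210 7 [[-212.6, 76.5, 100.7], [-211.9, 85.4, 102.4], [-206.8, 88.8, 103.9]]
scene -200 7 [[-203.7, 76.1, 101.0], [-201.4, 80.6, 102.8], [-197.1, 88.3, 103.9]]
scene -190 6 [[-193.5, 78.4, 99.3], [-192.5, 84.9, 101.1], [-190.5, 93.7, 104.5]]
scene -180 7 [[-183.0, 77.9, 99.0], [-180.7, 81.2, 102.3], [-178.0, 88.4, 103.4]]
scene -170 10 [[-172.4, 77.1, 98.9], [-170.6, 83.3, 101.5], [-166.8, 91.5, 104.2]]
scene -160 6 [[-160.2, 76.1, 99.5], [-159.0, 79.1, 101.8], [-156.8, 86.9, 104.4]]
scene -150 6 [[-153.6, 78.5, 98.5], [-150.7, 81.0, 102.4], [-147.2, 87.9, 103.4]]
[263.55371536 180.52861477] [275.99979789 185.51144884]
side -230 6 [[-233.4, 77.8, 100.4], [-230.5, 82.2, 101.8], [-227.6, 88.8, 102.9]]
side -220 4 [[-223.8, 78.0, 99.3], [-223.4, 82.8, 101.9], [-222.4, 89.5, 102.4]]
side -110 9 [[-110.8, 63.9, 88.9], [-108.3, 104.7, 92.7], [-107.1, 109.4, 97.0]]
side -100 12 [[-103.8, 65.2, 91.5], [-101.5, 84.8, 95.7], [-100.1, 104.8, 97.0]]
[225.05925647 191.99793971] [232.21295958 181.72840228]
wrist -220 9 [[-216.9, 79.3, 101.6], [-216.4, 86.3, 101.9], [-216.1, 91.6, 102.4]]
wrist -210 160 [[-213.4, 76.7, 100.3], [-210.1, 84.0, 101.3], [-206.4, 91.2, 102.2]]
wrist -200 155 [[-203.5, 77.2, 100.1], [-200.1, 84.0, 101.2], [-196.3, 91.6, 102.1]]
wrist -190 149 [[-193.5, 77.3, 100.0], [-189.9, 84.8, 101.2], [-186.4, 91.9, 102.0]]
wrist -180 51 [[-183.9, 76.9, 100.1], [-182.4, 85.6, 100.9], [-181.0, 91.9, 101.7]]
[264.12019082 384.251484  ] [263.99729767 425.50520967]
```

>>> step_arm --series '[-1,-17,0,0,1,-1,-16,0,0,1,-1,-12,0,0,1,-1,-10,0,0,1,0,-7,0,0,1,0,-4,0,0,1,0,0,0,0,1]'

```text
clock: 7.52
eef_pos: [612.2, -40.6, 117.4]
eef_rot: [-3.142, -0.0, 1.508]
wrist_force: [0.2, 0.3, -2.3]
finger_gap: 19.5
finger_force: 45.0
```

>>> step_arm --series '[0,0,-4,0,1,0,0,-4,0,1,0,0,-4,0,1,0,0,-4,0,1,0,-1,-4,0,1,0,-1,-4,0,1,0,0,0,0,1]'

```text
clock: 8.4
eef_pos: [612.0, -42.6, 93.0]
eef_rot: [-3.141, -0.0, 1.508]
wrist_force: [0.8, 0.5, 0.1]
finger_gap: 19.1
finger_force: 45.0
```

```bash
cat > lid.py <<'E'
from bar import *
def lid(n="scene",tag=None):
    i,p,d=cam(n) if tag is None else save(n,tag);q=tocase(cloud(i,d))
    m=(abs(q[...,1])<125)&(q[...,0]<70)&(q[...,0]>-80)&(q[...,2]>112)&(q[...,2]<150)
    t=q[m];A=np.c_[t[:,0],np.ones(len(t))]
    k=np.ones(len(t),bool)
    for _ in range(5):
        s=np.linalg.lstsq(A[k],t[k,2],rcond=None)[0];k=abs(A@s-t[:,2])<3
    return -np.arctan(s[0]),s[1],k.sum()
if __name__=="__main__":
    for n in("scene","side"): print(n,lid(n))
    s=manip.read_state();print(s["eef_pos"],s["wrist_force"],s["clock"])
E
python3 lid.py
```

```text
scene (np.float64(0.0006943991393380406), np.float64(122.97273188678356), np.int64(2169))
side (np.float64(0.0010512142804317785), np.float64(122.14392295950553), np.int64(1917))
[612.12663161 -42.57794314  93.36046545] [0.18979637 2.0241292  0.72595218] 8.5
```

>>> step_arm --series '[0,-1,-4,0,1,0,-1,-4,0,1,0,-1,-4,0,1,0,-1,-4,0,1,0,-1,-3,0,1,0,0,0,0,1]'

```text
clock: 9.25
eef_pos: [612.2, -47.5, 74.3]
eef_rot: [3.142, -0.0, 1.508]
wrist_force: [1.4, 5.0, 3.9]
finger_gap: 19.1
finger_force: 45.0
```

```bash
python3 lid.py
```

```text
scene (np.float64(0.015735742822177372), np.float64(124.46299757445637), np.int64(2201))
side (np.float64(0.01645439795565299), np.float64(123.4084538378078), np.int64(1769))
[612.24425577 -47.40588425  74.44614795] [0.22456713 4.92345956 2.2589607 ] 9.35
```

>>> step_arm --series '[0,-1,-4,0,1,0,-1,-4,0,1,0,-1,-4,0,1,0,-1,-4,0,1,0,-1,-4,0,1,0,-1,-4,0,1,0,0,0,0,1]'

```text
clock: 10.22
eef_pos: [612.3, -53.2, 51.3]
eef_rot: [3.141, -0.001, 1.508]
wrist_force: [-6.2, 3.5, 13.5]
finger_gap: 19.5
finger_force: 45.0
```

```bash
python3 lid.py
```

```text
scene (np.float64(0.062448294127186284), np.float64(129.08909713786937), np.int64(2239))
side (np.float64(0.0621756780630075), np.float64(128.29887306214104), np.int64(1497))
[612.33572107 -53.20224009  51.33174324] [-4.82852181  2.65558462 13.82847321] 10.325
```

>>> step_arm --series '[0,6,-1,0,1,1,12,-1,0,1,1,15,-1,0,1,1,18,0,0,1,1,20,0,0,1,0,20,10,0,1,0,20,20,0,1,0,0,20,-0.1,1,6,-5,15,-0.17,1,6,-5,0,-0.17,1,6,-5,0,-0.17,1,6,-10,0,-0.17,1,6,-14,0,-0.17,1,6,-20,0,-0.17,1,5,-20,0,-0.17,1,5,-20,0,-0.17,1,2,-20,0,-0.17,1,0,0,0,-0.04,1,0,0,0,0,1]'

```text
clock: 12.7
eef_pos: [663.8, -61.2, 111.7]
eef_rot: [-3.141, 0.002, -0.162]
wrist_force: [-0.2, 0.1, -1.7]
finger_gap: 19.7
finger_force: 45.0
```

```bash
python3 lid.py
python3 - <<'E'
from bar import *
i,p,d=save("wrist","w4");c=cloud(i,d)
m=(c[...,2]>40)&(abs(c[...,1]+50)<50)&(c[...,0]>480)&(c[...,0]<740)&(c[...,2]<150)
for lo in range(490,720,15):
    t=c[m&(abs(c[...,0]-lo)<6)]
    if len(t)>10: print(lo,t.min(0).round(),t.max(0).round())
E
```

```text
scene (np.float64(0.061983885721123705), np.float64(129.2116387385349), np.int64(2255))
side (np.float64(0.06252636948377498), np.float64(128.26840056193203), np.int64(1888))
[664.00248722 -60.97054385 112.03850273] [-0.08900572  0.68506874 -2.02803869] 12.8
595 [593. -58. 130.] [601. -41. 136.]
610 [604. -60. 124.] [616. -44. 132.]
625 [627. -65. 115.] [631. -46. 123.]
640 [634. -68. 108.] [646. -46. 123.]
655 [649. -70. 102.] [661. -49. 149.]
670 [664. -84.  87.] [676. -40. 150.]
685 [679. -75.  82.] [691. -54.  98.]
700 [694. -77.  74.] [706. -56.  89.]
```

>>> step_arm --series '[0,-3,-30,0,1,0,0,-25,0,1,0,0,-5,0,1,0,0,-4,0,1,0,0,-4,0,1,0,0,-3,0,1,0,0,-3,0,1,0,0,-3,0,1,0,0,-3,0,1,0,0,-2,0,1,0,0,0,0,1]' --squeeze 20

```text
clock: 14.22
eef_pos: [664.1, -64.5, 30.1]
eef_rot: [-3.142, 0.0, -0.162]
wrist_force: [-1.8, 0.4, -0.3]
finger_gap: 20.1
finger_force: 20.0
```

>>> step_arm --series '[0,0,0,0,0.6,0,0,0,0,0.5,0,0,20,0,0.4,0,0,50,0.05,0.4,0,0,60,0.05,0.4,-20,-10,50,0,0.4,-45,-35,20,0,0.4,-45,-40,0,0,0.4,-30,-40,0,0,0.4,-8,-24,0,0,0.4,0,0,0,0,0.4]'

```text
clock: 15.6
eef_pos: [515.7, -214.7, 232.0]
eef_rot: [3.141, -0.002, -0.064]
wrist_force: [0.2, -0.8, 1.0]
finger_gap: 56.4
finger_force: 0.0
```

Run:
```python
from bar import *
s=manip.read_state();print(s["eef_pos"],s["eef_rot"],tocase(s["eef_pos"]))
i,p,d=save("scene","s5");q=tocase(cloud(i,d))
m=(q[...,2]>150)&(q[...,2]<175)&(abs(q[...,1])<70)&(abs(q[...,0]+50)<30)
t=q[m];print(len(t),np.percentile(t,[5,50,95],axis=0).round(1))
i,p,d=save("side","s5b");c=cloud(i,d);m=(c[...,2]>8)&(c[...,2]<30)&(abs(c[...,1]+60)<50)&(c[...,0]>490)&(c[...,0]<730)
t=c[m]; print(cv2.minAreaRect(t[:,:2].astype(np.float32)),t[:,2].max())
i,p,d=save("wrist","w5");q=tocase(cloud(i,d))
m=(q[...,2]>155)&(q[...,2]<180)&(abs(q[...,1])<60)&(abs(q[...,0]+50)<30);t=q[m];print(len(t),len(t) and np.percentile(t,[5,50,95],axis=0).round(1))
def P(th): a=.386+th; return toworld(95-162*np.cos(a),0,95.5+162*np.sin(a))
pr=P(.062);print(pr)
for th in np.linspace(.062,1.55,17)[1:]: print((P(th)-pr).round(1).tolist());pr=P(th)
```

```text
[ 515.72868692 -214.70982441  231.95446166] [ 3.14082059e+00 -1.68848917e-03 -6.44917467e-02] [-5.08926933e+01 -1.12379232e-02  2.31954462e+02]
130 [[-49.1 -55.5 153.1]
 [-42.9  -4.1 169.3]
 [-40.1  49.5 173.1]]
((610.527099609375, -54.23924255371094), (22.688234329223633, 199.3627166748047), 80.51336669921875) 25.095553915519417
1550 [[-50.5 -50.  167.9]
 [-45.7   8.1 170.7]
 [-40.8  55.  172.2]]
[ 515.74756525 -214.59040971  165.67253093]
[-0.5, -7.1, 13.3]
[-0.5, -8.3, 12.5]
[-0.6, -9.5, 11.7]
[-0.7, -10.5, 10.8]
[-0.7, -11.5, 9.8]
[-0.8, -12.3, 8.6]
[-0.8, -13.1, 7.5]
[-0.9, -13.7, 6.2]
[-0.9, -14.2, 4.9]
[-0.9, -14.6, 3.6]
[-0.9, -14.9, 2.2]
[-1.0, -15.0, 0.8]
[-1.0, -15.0, -0.6]
[-1.0, -14.9, -2.0]
[-0.9, -14.6, -3.4]
[-0.9, -14.3, -4.7]
```

>>> step_arm --series '[0,-4,-35,0,0.4,0,0,-25,0,0.4,0,0,0,0,1,0,0,0,0,1,0,0,0,0,1,0,0,0,0,1,0,0,0,0,1,0,0,0,0,1]' --squeeze 20

```text
clock: 16.75
eef_pos: [516.2, -220.0, 171.0]
eef_rot: [3.137, -0.001, -0.063]
wrist_force: [0.6, -18.0, -2.4]
finger_gap: 10.6
finger_force: 20.0
```

>>> step_arm --series '[0,-3,0,0,1,-0.5,-7,13,0,1,-0.5,-8.5,12.5,0,1,-0.5,-9.5,11.5,0,1,-0.5,-10.5,11,0,1,-0.5,-11.5,10,0,1,-1,-12.5,8.5,0,1]'

```text
clock: 17.62
eef_pos: [513.0, -278.1, 238.7]
eef_rot: [-3.138, -0.001, -0.061]
wrist_force: [-2.5, 14.7, 11.4]
finger_gap: 10.4
finger_force: 20.0
```

>>> step_arm --series '[-1,-13,8,0,1,-1,-13.5,6.5,0,1,-1,-14,5,0,1,-1,-14.5,3.5,0,1,-1,-15,2,0,1,-1,-15,1,0,1,0,0,0,0,1]'

```text
clock: 18.5
eef_pos: [506.9, -366.0, 263.8]
eef_rot: [3.14, -0.002, -0.063]
wrist_force: [1.3, -1.4, 5.2]
finger_gap: 10.5
finger_force: 20.0
```

```bash
cat > lid2.py <<'E'
from bar import *
def lidang(n="scene"):
    i,p,d=cam(n);q=tocase(cloud(i,d))
    m=(abs(q[...,1])<139)&(q[...,2]>135)&(q[...,2]<300)&(q[...,0]>-60)&(q[...,0]<190)
    t=q[m][:,[0,2]]
    rng=np.random.default_rng(0);best=None
    for _ in range(300):
        a,b=t[rng.integers(len(t),size=2)];v=b-a;L=np.hypot(*v)
        if L<40: continue
        n_=np.array([-v[1],v[0]])/L;k=abs((t-a)@n_)<3
        if best is None or k.sum()>best[0]: best=(k.sum(),k)
    k=best[1];mu=t[k].mean(0);u=np.linalg.svd(t[k]-mu,full_matrices=False)[2][0]
    if u[1]<0:u=-u
    return np.arctan2(u[1],-u[0]),mu,best[0],t[k].max(0)
if __name__=="__main__":
    for n in("scene","side"): print(n,lidang(n))
    s=manip.read_state();print(s["eef_pos"],tocase(s["eef_pos"]),s["wrist_force"],s["clock"])
E
python3 lid2.py
```

```text
scene (np.float64(1.1844011482897456), array([ 84.17552509, 204.32490885]), np.int64(3155), array([115.17657307, 283.92066333]))
side (np.float64(1.186024231014145), array([ 55.354564 , 208.1304647]), np.int64(2420), array([ 87.39221157, 285.02049308]))
[ 506.90995039 -365.61385106  263.79299531] [100.26664605   0.79468124 263.79299531] [ 0.98155315 -0.69768666  5.08056516] 18.6
```

>>> step_arm --series '[-1,-15,-0.5,0,1,-1,-15,-1.5,0,1,-1,-15,-3,0,1,-1,-14.5,-4,0,1,-1,-14,-5,0,1,-1,-13,-6,0,1,0,0,0,0,1]'

```text
clock: 19.48
eef_pos: [500.7, -452.6, 240.6]
eef_rot: [-3.14, 0.001, -0.063]
wrist_force: [6.0, 1.3, -7.0]
finger_gap: 10.3
finger_force: 20.0
```

```bash
sed -i 's/C=np.array.*$/C=np.array([512.2,-269.5])/' bar.py; python3 lid2.py
```

```text
scene (np.float64(1.7475962582139968), array([142.17475017, 208.3993647 ]), np.int64(1445), array([156.34896309, 283.25349946]))
side (np.float64(1.746569322329049), array([117.43268881, 211.03162775]), np.int64(2848), array([133.28781598, 292.18673046]))
[ 500.70819849 -452.15225653  240.81401324] [1.83013341e+02 1.59414326e-01 2.40814013e+02] [ 6.26017747  0.74864126 -7.77103855] 19.575
```

>>> step_arm --series '[0,0,0,0,0.78,0,0,0,0,0.78,0,0,10,0,0.78,0,0,20,0,0.78,0,0,40,0,0.78,0,0,40,0,0.78,0,40,10,0,0.78,0,55,0,0,0.6,0,60,0,0,0.2,0,60,0,0,0.2,0,60,0,0,0.2,0,60,0,0,0.2,0,30,0,0,0.2]'

```text
clock: 21.2
eef_pos: [500.4, -84.1, 364.4]
eef_rot: [3.141, -0.002, -0.06]
wrist_force: [0.8, -0.5, -0.8]
finger_gap: 74.4
finger_force: 0.0
```

```bash
python3 lid2.py
cat > find.py <<'E'
from bar import *
def find(n,tag):
    i,p,d=save(n,tag);c=cloud(i,d)
    t=(c[...,2]>8)&(c[...,2]<60)&(c[...,0]>250)&(c[...,0]<800)&(c[...,1]>-20)&(c[...,1]<600)
    k,l,st,_=cv2.connectedComponentsWithStats(t.astype(np.uint8))
    for j in range(1,k):
        if st[j,4]>60:
            q=c[l==j];h=np.percentile(q[:,2],95);tp=q[q[:,2]>h-5]
            r=cv2.minAreaRect(tp[:,:2].astype(np.float32))
            if max(r[1])<80: print(n,st[j,:4].tolist(),np.round(tp.mean(0)),round(float(h)),np.round(r[0]),np.round(r[1]),round(r[2]),p[l==j].mean(0).round())
if __name__=="__main__":
    import sys
    s=manip.read_state();print(s["eef_pos"],s["eef_rot"],s["clock"])
    for n in sys.argv[2:]: find(n,n+sys.argv[1])
E
python3 find.py 6 side wrist
python3 - <<'E'
import cv2
p=cv2.imread("pics/side6.png");cv2.imwrite("pics/c6.png",cv2.resize(p[100:340,120:387],None,fx=2.5,fy=2.5,interpolation=cv2.INTER_CUBIC))
E
```

```text
scene (np.float64(1.7457890737898043), array([142.99823368, 214.61331409]), np.int64(1920), array([156.60988397, 283.00863878]))
side (np.float64(1.752567663927808), array([117.12095465, 210.19057294]), np.int64(2321), array([134.99218728, 294.5831541 ]))
[500.63884915 -84.30253307 364.34047163] [-184.08580426  -23.32763676  364.34047163] [-0.14745749  0.04626593  0.19276765] 21.3
[500.63884915 -84.30253307 364.34047163] [ 3.14132962e+00 -2.02587862e-03 -5.90984022e-02] 21.3
side [158, 231, 24, 21] [718.  32.  20.] 23 [719.  29.] [61. 73.] 26 [151. 152.  44.]
side [130, 241, 9, 21] [774. 118.  57.] 58 [774. 117.] [ 2. 45.] 11 [58. 90. 66.]
side [208, 244, 27, 20] [566.  32.  20.] 22 [567.  31.] [63. 68.] 42 [45. 50. 55.]
side [147, 273, 26, 21] [677. 171.  18.] 20 [681. 172.] [44. 63.] 88 [173. 205. 213.]
side [192, 284, 22, 25] [551. 185.  41.] 43 [552. 184.] [51. 54.] 24 [160. 145. 133.]
wrist [49, 0, 70, 16] [754. 210.  55.] 55 [755. 208.] [ 2. 33.] 11 [57. 92. 68.]
wrist [167, 8, 40, 44] [717.  31.  20.] 21 [716.  32.] [64. 63.] 43 [175. 179.  11.]
wrist [93, 38, 34, 41] [680. 171.  17.] 19 [680. 172.] [44. 64.] 89 [171. 200. 209.]
wrist [181, 104, 36, 35] [566.  30.  20.] 21 [566.  31.] [63. 61.] 86 [51. 59. 65.]
wrist [95, 121, 38, 31] [550. 184.  41.] 42 [550. 185.] [53. 53.] 36 [170. 155. 139.]
```

View pics/c6.png

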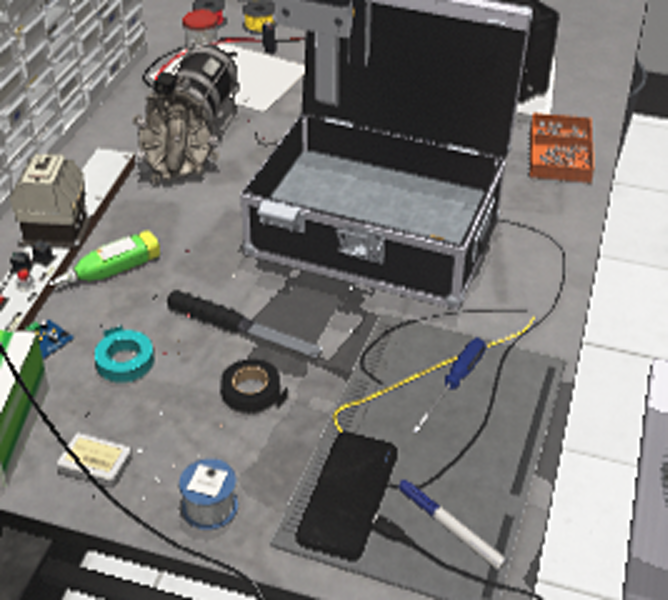

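>>> step_arm --series '[30,50,-35,0,0.1,30,50,-35,0,0.1,5.5,15,-50,0,0.1,0,0,-60,0,0.1,0,0,-60,0,0.1,0,0,-50,0,0.1,0,0,-30,0,0.1,0,0,-16,0,0.1,0,0,0,0,0.1]'

```text
clock: 22.52
eef_pos: [561.1, 19.3, 31.7]
eef_rot: [3.141, 0.002, -0.063]
wrist_force: [-0.2, -0.1, 0.5]
finger_gap: 84.5
finger_force: 0.0
```

>>> step_arm --series '[0,0,0,0,1,0,0,0,0,1,0,0,0,0,1,0,0,0,0,1]' --squeeze 30

```text
clock: 23.02
eef_pos: [561.7, 20.2, 33.3]
eef_rot: [3.141, -0.001, -0.062]
wrist_force: [-1.9, -1.5, 6.3]
finger_gap: 62.3
finger_force: 30.0
```

>>> step_arm --series '[0,0,10,0,1,0,0,30,0,1,0,0,50,0,1,0,0,50,0,1,0,0,0,0,1]'

```text
clock: 23.65
eef_pos: [562.7, 20.4, 176.9]
eef_rot: [-3.141, -0.007, -0.062]
wrist_force: [-1.3, 0.1, -1.1]
finger_gap: 62.7
finger_force: 30.0
```

Run:
```python
from bar import *
print(manip.read_state()["eef_pos"],manip.read_state()["finger_gap"])
for n in("side","wrist"):
    i,p,d=save(n,n+"7");c=cloud(i,d);e=manip.read_state()["eef_pos"]
    m=(abs(c[...,2]-(e[2]-25))<25)&(abs(c[...,0]-e[0])<50)&(abs(c[...,1]-e[1])<60)
    print(n,m.sum(),np.percentile(c[m],[3,50,97],axis=0).round())
    ys,xs=np.where(m);cv2.imwrite(f"pics/{n}7c.png",cv2.resize(p[ys.min()-20:ys.max()+20,xs.min()-20:xs.max()+20],None,fx=3,fy=3)[:600,:800])
```

```text
[562.71345397  20.44625896 176.94440752] 62.73264568107879
side 371 [[529. -12. 145.]
 [555.  28. 162.]
 [595.  63. 173.]]
wrist 6093 [[529. -13. 146.]
 [567.  21. 160.]
 [597.  53. 168.]]
```

View pics/wrist7.png

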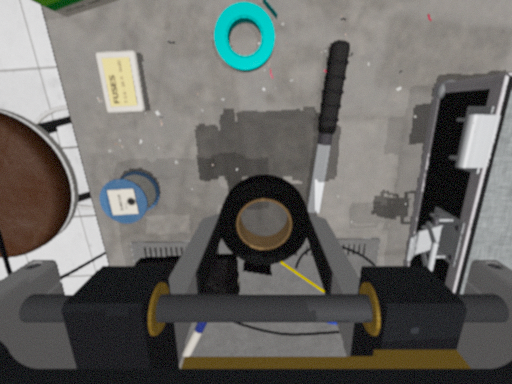

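>>> step_arm --series '[-27,-54,0,0,1,-27,-54,0,0,1,-27,-54,0,0,1,-28,-56,0,0,1,-28,-56,0,0,1,0,0,0,0,1,0,0,0,0,1]'

```text
clock: 24.62
eef_pos: [424.2, -252.9, 171.6]
eef_rot: [-3.14, 0.002, -0.063]
wrist_force: [0.2, 0.5, -0.8]
finger_gap: 62.7
finger_force: 30.0
```

>>> step_arm --series '[2,-1,-30,0,1,0,0,-30,0,1,0,0,-20,0,1,0,0,-10,0,1,0,0,-4,0,1,0,0,0,0,1,0,0,0,0,0.15,0,0,0,0,0.15,0,0,0,0,0.15]'

```text
clock: 25.75
eef_pos: [426.5, -254.5, 78.9]
eef_rot: [3.141, -0.0, -0.062]
wrist_force: [-0.9, -0.8, -0.3]
finger_gap: 79.6
finger_force: 0.0
```

>>> step_arm --series '[0,0,40,0,0.2,0,0,55,0,0.3,0,0,55,0,0.3,23,39,0,0,0.3,23,39,0,0,0.3,23,39,0,0,0.3,23,39,0,0,0.3,23,39,0,0,0.3,23,39,0,0,0.3,23,39,0,0,0.3,23,39,0,0.03,0.3,23,39,0,0,0.3,23,39,0,0,0.3,23,36,0,0,0.3,0,0,0,0,0.3]'

```text
clock: 27.62
eef_pos: [679.7, 173.9, 227.4]
eef_rot: [3.142, 0.001, -0.03]
wrist_force: [-0.0, -0.7, -1.0]
finger_gap: 65.8
finger_force: 0.0
```

```bash
python3 find.py 8 side wrist
python3 - <<'E'
from bar import *
i,p,d=save("scene","s8");q=tocase(cloud(i,d));m=(abs(q[...,0])<85)&(abs(q[...,1])<130)&(q[...,2]>50)&(q[...,2]<90)
t=q[m];print(len(t),np.percentile(t,[3,50,97],axis=0).round())
E
```

```text
[679.74956762 173.86607689 227.35800034] [ 3.14156889e+00  1.18798586e-03 -2.97049097e-02] 27.625
side [158, 231, 24, 21] [718.  32.  20.] 22 [718.  31.] [64. 67.] 9 [152. 153.  43.]
side [130, 241, 9, 21] [775. 114.  56.] 57 [775. 117.] [ 2. 48.] 12 [57. 88. 64.]
side [147, 273, 26, 21] [677. 171.  18.] 20 [682. 173.] [43. 63.] 89 [131. 157. 165.]
side [192, 284, 22, 25] [551. 185.  41.] 43 [552. 185.] [50. 53.] 22 [128. 117. 108.]
wrist [341, 115, 49, 47] [718.  32.  19.] 21 [717.  32.] [64. 62.] 88 [165. 169.   9.]
wrist [248, 145, 32, 44] [682. 173.  17.] 19 [681. 173.] [43. 62.] 88 [126. 152. 160.]
wrist [240, 234, 37, 41] [551. 185.  41.] 42 [550. 185.] [54. 54.] 62 [126. 115. 104.]
182 [[-85. -95.  52.]
 [-15. -70.  61.]
 [ 22.  92.  83.]]
```

Tin at (681,173), top ~17. Descend to TCP 28.

>>> step_arm --series '[1,-1,-55,0,0.3,0,0,-55,0,0.3,0,0,-45,0,0.3,0,0,-28,0,0.3,0,0,-16,0,0.3,0,0,0,0,0.3,0,0,0,0,1,0,0,0,0,1,0,0,0,0,1,0,0,0,0,1]'

```text
clock: 29.02
eef_pos: [680.8, 170.7, 30.5]
eef_rot: [-3.141, -0.001, -0.032]
wrist_force: [-1.1, -1.2, 6.8]
finger_gap: 41.6
finger_force: 30.0
```

>>> step_arm --series '[0,0,10,0,1,0,0,40,0,1,0,0,55,0,1,0,0,45,0,1,0,0,0,0,1]'

```text
clock: 29.65
eef_pos: [681.6, 170.9, 184.6]
eef_rot: [-3.14, -0.007, -0.032]
wrist_force: [-0.2, -0.3, -1.0]
finger_gap: 41.6
finger_force: 30.0
```

>>> step_arm --series '[-7,-44,0,-0.03,1,-7,-44,0,0,1,-7,-44,0,0,1,-8,-44,0,0,1,-7,-44,0,0,1,-8,-44,0,0,1,-7,-43,0,0,1,-8,-43,0,0,1,-7,-43,0,0,1,-8,-43,0,0,1,0,0,0,0,1,0,0,0,0,1]'

```text
clock: 31.15
eef_pos: [606.3, -264.7, 178.9]
eef_rot: [-3.141, 0.001, -0.062]
wrist_force: [0.2, 0.8, 0.0]
finger_gap: 41.5
finger_force: 30.0
```

>>> step_arm --series '[1,-1,-35,0,1,0,0,-35,0,1,0,0,-20,0,1,0,0,-10,0,1,0,0,-4,0,1,0,0,0,0,1,0,0,0,0,0.3,0,0,0,0,0.3,0,0,0,0,0.3]'

```text
clock: 32.28
eef_pos: [607.5, -266.5, 75.9]
eef_rot: [3.141, -0.0, -0.062]
wrist_force: [-0.2, 0.8, 0.3]
finger_gap: 65.0
finger_force: 0.0
```

>>> step_arm --series '[0,0,40,0,0.3,0,0,55,0,0.3,0,0,55,0,0.3,-5,45,0,0,0.2,-5,45,0,0,0.2,-5,45,0,0,0.2,-5,45,0,0,0.2,-5,45,0,0,0.2,-5,45,0,0,0.2,-6,45,0,0,0.2,-6,45,0,0,0.2,-6,45,0,0,0.2,-8,46,0,0,0.2,0,0,0,0,0.2]'

```text
clock: 34.02
eef_pos: [550.7, 187.1, 225.7]
eef_rot: [-3.141, -0.0, -0.059]
wrist_force: [0.7, -0.2, -0.3]
finger_gap: 75.4
finger_force: 0.0
```

```bash
python3 find.py 9 side wrist
```

```text
[550.74756305 187.06868682 225.69262321] [-3.14132819e+00 -8.46180087e-05 -5.88002290e-02] 34.025
side [158, 235, 23, 18] [717.  45.  20.] 22 [719.  43.] [42. 66.] 85 [147. 147.  41.]
side [130, 241, 9, 21] [774. 121.  57.] 59 [774. 119.] [ 3. 38.] 9 [58. 90. 66.]
side [192, 284, 22, 25] [551. 186.  41.] 43 [551. 185.] [51. 55.] 23 [118. 110. 103.]
wrist [220, 0, 31, 9] [753. 219.  30.] 32 [753. 218.] [ 1. 12.] 9 [68. 85. 74.]
wrist [353, 0, 61, 59] [717.  32.  19.] 21 [715.  31.] [66. 61.] 87 [160. 163.   6.]
wrist [244, 152, 42, 42] [551. 185.  41.] 42 [550. 185.] [54. 54.] 42 [130. 118. 106.]
wrist [279, 323, 12, 11] [273. 167.  17.] 19 [273. 166.] [12. 25.] 63 [179. 187. 191.]
```

>>> step_arm --series '[0,-2,-55,0,0.2,0,0,-55,0,0.2,0,0,-45,0,0.2,0,0,-25,0,0.2,0,0,-14,0,0.2,0,0,0,0,0.2,0,0,0,0,1,0,0,0,0,1,0,0,0,0,1,0,0,0,0,1]'

```text
clock: 35.38
eef_pos: [551.9, 182.8, 32.6]
eef_rot: [-3.141, -0.002, -0.062]
wrist_force: [-0.5, 0.0, 8.0]
finger_gap: 54.4
finger_force: 30.0
```

>>> step_arm --series '[0,0,10,0,1,0,0,40,0,1,0,0,60,0,1,0,0,55,0,1,0,0,0,0,1]'

```text
clock: 36.0
eef_pos: [552.7, 182.9, 201.4]
eef_rot: [-3.139, -0.007, -0.062]
wrist_force: [0.9, -0.0, -3.5]
finger_gap: 53.7
finger_force: 30.0
```

>>> step_arm --series '[-1,-45,0,0,1,-1,-45,0,0,1,-1,-45,0,0,1,-1,-45,0,0,1,-1,-44,0,0,1,-1,-44,0,0,1,-1,-44,0,0,1,-1,-44,0,0,1,-1,-44,0,0,1,-2,-44,0,0,1,0,0,0,0,1,0,0,0,0,1]'

```text
clock: 37.5
eef_pos: [540.0, -260.9, 195.5]
eef_rot: [-3.141, 0.002, -0.062]
wrist_force: [-0.3, -0.6, -3.3]
finger_gap: 53.8
finger_force: 30.0
```

>>> step_arm --series '[0,0,-40,0,1,0,0,-40,0,1,0,0,-20,0,1,0,0,-10,0,1,0,0,-7,0,1,0,0,-2,0,1,0,0,0,0,1,0,0,0,0,0.25,0,0,0,0,0.25,0,0,0,0,0.25]'

```text
clock: 38.75
eef_pos: [540.6, -261.5, 78.0]
eef_rot: [3.141, -0.001, -0.062]
wrist_force: [-0.8, -0.4, -0.1]
finger_gap: 70.2
finger_force: 0.0
```

>>> step_arm --series '[0,0,30,0,0.25,0,0,55,0,0.25,0,0,55,0,0.25,0,30,40,0,0.25,0,50,0,0,0.25,0,50,0,0,0.25,0,0,0,0,0.25]'

```text
clock: 39.62
eef_pos: [540.5, -128.9, 258.2]
eef_rot: [-3.142, -0.001, -0.059]
wrist_force: [0.4, -1.3, -0.6]
finger_gap: 70.5
finger_force: 0.0
```

Run:
```python
from bar import *
print(manip.read_state()["eef_pos"])
i,p,d=save("side","side10");i2,p2,d2=save("wrist","w10")
a=cv2.resize(p[130:230,200:340],None,fx=4,fy=4,interpolation=cv2.INTER_CUBIC)
b=p2[100:384]; cv2.imwrite("pics/c10.png",np.vstack([a,cv2.resize(b,(560,int(284*560/512)))])[:710])
i3,p3,d3=save("scene","s10")
cv2.imwrite("pics/c10.png",np.hstack([cv2.resize(p[130:230,210:340],(520,400),interpolation=cv2.INTER_CUBIC),cv2.resize(p3[130:260,200:340],(280,260),interpolation=cv2.INTER_CUBIC)[:400] if 0 else np.vstack([cv2.resize(p3[130:260,210:340],(280,280)),np.zeros((120,280,3),np.uint8)])]))
cv2.imwrite("pics/c11.png",p2)
```

```text
[ 540.51478185 -128.88978828  258.19195844]
```

View pics/c10.png

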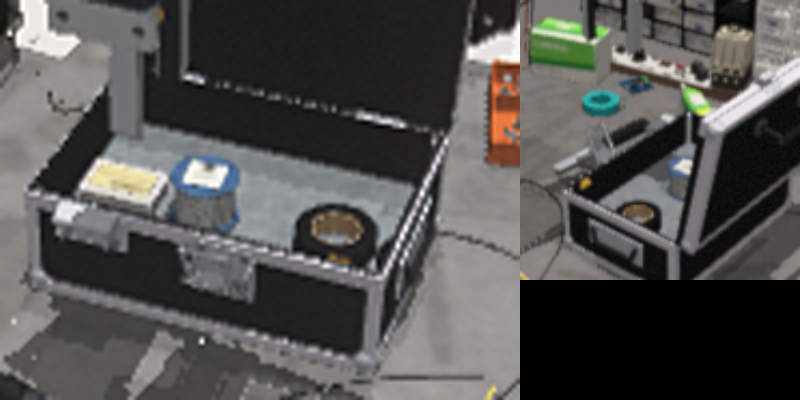

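View pics/c11.png

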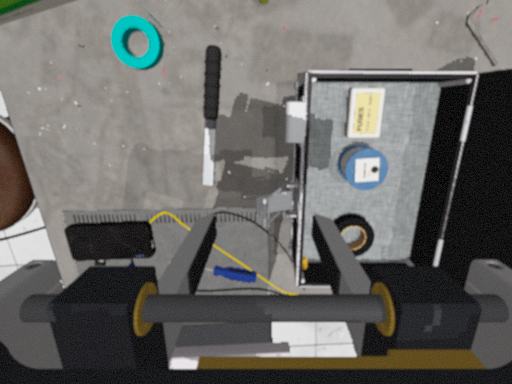

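```bash
cat > latch.py <<'E'
from bar import *
import sys
def pts(tag):
    q=tocase(np.load(f"pics/{tag}.npz")["c"])
    m=(q[...,0]<-40)&(q[...,0]>-175)&(abs(q[...,1]+20)<24)&(q[...,2]>50)&(q[...,2]<190)
    m&=~((q[...,0]>-103)&(q[...,2]<101))
    return q[m]
if __name__=="__main__":
  for t in sys.argv[1:]:
    q=pts(t);print(t,len(q))
    H,xe,ze=np.histogram2d(q[:,0],q[:,2],bins=[np.arange(-175,-39,6),np.arange(50,170,6)])
    for r in range(H.shape[1]-1,-1,-1): print(int(ze[r]),' '.join('%3d'%v if v else '  .' for v in H[:,r]))
    print('   ',' '.join('%4d'%v for v in xe[::2].astype(int)[1:]))
E
python3 latch.py side10 w10 s10
```

```text
side10 101
158   .   .   .   .   .   .   .   .   .   .   .   .   .   .   .   .   .   .   .   .   .   .
152   .   .   .   .   .   .   .   .   .   .   .   .   .   .   .   .   .   .   .   .   .   .
146   .   .   .   .   .   .   .   .   .   .   .   .   .   .   .   .   .   .   .   .   .   .
140   .   .   .   .   .   .   .   .   .   .   .   .   .   .   .   .   .   .   .   .   .   .
134   .   .   .   .   .   .   .   .   .   .   .   .   .   .   .   .   .   .   .   .   .   .
128   .   .   .   .   .   .   .   .   .   .   .   .   .   .   .   .   .   .   .   .   .   .
122   .   .   .   .   .   .   .   .   .   .   .   .   .   .   .   .   .   .   .   .   .   .
116   .   .   .   .   .  16   2   .   .   .   .   .   .   .   .   .   .   .   .   .   .   .
110   .   .   .   .   .   4   2   .   .   .   .   .   .   .   .   .   .   .   .   .   .   .
104   .   .   .   .   .   .   4   .   .   .   .   .   .   .   .   .   .   .   .   .   .   .
98   .   .   .   1   2   .   .   2   .   .   .   .   .   .   .   .   .   .   .   .   .   .
92   .   .   .   .   6   .   .   4   .   .   .   .   .   .   .   .   .   .   .
[... 3620 characters left out ...]
   .
86   .   .   .   .   1   3   8   3   6   .   .   .   .   .   .   .   .   .   .   .   .   .
80   .   .   .   .   .   .   8   9  10   6   .   .   .   .   .   .   .   .   .   .   .   .
74   .   .   .   .   .   .   .   .   5  16   .   .   .   .   .   .   .   .   .   .   .   .
68   .   .   .   .   .   .   .   .   .   .   .   .   .   .   .   .   .   .   .   .   .   .
62   .   .   .   .   .   .   .   .   .   .   .   .   .   .   .   .   .   .   .   .   .   .
56   .   .   .   .   .   .   .   .   .   .   .   .   .   .   .   .   .   .   .   .   .   .
50   .   .   .   .   .   .   .   .   .   .   .   .   .   .   .   .   .   .   .   .   .   .
    -163 -151 -139 -127 -115 -103  -91  -79  -67  -55  -43
```

>>> step_arm --series '[0,0,55,0,0.4,0,-10,48,0,0.78,-6,-45,0,0,0.78,-6,-45,0,0,0.78,-6,-45,0,0,0.78,-6,-45,0,0,0.78,-6,-45,0,0,0.78,-6,-45,0,0,0.78,-4,-44,0,0,0.78,0,0,0,0,0.78,0,0,0,0,0.78]'

```text
clock: 41.15
eef_pos: [500.0, -455.9, 360.3]
eef_rot: [-3.141, 0.0, -0.063]
wrist_force: [0.4, 0.4, 0.3]
finger_gap: 20.3
finger_force: 0.0
```

>>> step_arm --series '[0,3,-40,0,0.78,0,0,-40,0,0.78,0,0,-20,0,0.78,0,0,-12,0,0.78,0,0,-7,0,0.78,0,0,0,0,0.78,0,0,0,0,1,0,0,0,0,1,0,0,0,0,1]' --squeeze 20

```text
clock: 42.28
eef_pos: [500.6, -452.5, 242.3]
eef_rot: [3.141, -0.001, -0.062]
wrist_force: [-0.3, 0.7, 3.7]
finger_gap: 10.3
finger_force: 20.0
```

>>> step_arm --series '[1,13,6,0,1,1,14,5,0,1,1,14.5,4,0,1,1,15,3,0,1,1,15,1.5,0,1,1,15,0.5,0,1,1,15,-1,0,1,1,15,-2,0,1,1,14.5,-3.5,0,1,1,14,-5,0,1,1,13.5,-6.5,0,1,1,13,-8,0,1,0,0,0,0,1]'

```text
clock: 43.9
eef_pos: [512.2, -279.1, 236.2]
eef_rot: [-3.14, 0.001, -0.061]
wrist_force: [-6.5, 11.6, 9.1]
finger_gap: 9.9
finger_force: 20.0
```

>>> step_arm --series '[1,12.5,-8.5,0,1,0.5,11.5,-10,0,1,0.5,10.5,-11,0,1,0.5,9.5,-11.5,0,1,0.5,8.5,-12.5,0,1,0.5,6,-11,0,1,0,2,-4,0,1,0,1,-4,0,1,0,1,-4,0,1,0,0,0,0,1]'

```text
clock: 45.15
eef_pos: [516.0, -216.8, 158.5]
eef_rot: [-3.138, 0.001, -0.062]
wrist_force: [2.8, 14.8, -3.6]
finger_gap: 10.4
finger_force: 20.0
```

```bash
python3 lid.py
```

```text
scene (np.float64(0.005746664781119568), np.float64(123.48016865558274), np.int64(2161))
side (np.float64(0.007351551523425205), np.float64(122.41473457317375), np.int64(1685))
[ 516.08482166 -216.69576078  158.25988455] [ 1.72571366 13.21510716 -3.17309671] 45.25
```

>>> step_arm --series '[0,0,-3,0,1,0,0,-3,0,1,0,0,-2,0,1,0,0,0,0,1]'

```text
clock: 45.75
eef_pos: [517.8, -216.6, 153.8]
eef_rot: [-3.139, -0.005, -0.061]
wrist_force: [-0.3, 21.7, 25.0]
finger_gap: 10.5
finger_force: 20.0
```

```bash
python3 lid.py
```

```text
scene (np.float64(-0.0009005352718255771), np.float64(122.99468184026713), np.int64(2150))
side (np.float64(0.0011849729317610124), np.float64(122.11829195757771), np.int64(1649))
[ 517.72420487 -216.63908759  153.75117974] [ 0.28751619 21.47965221 24.61034968] 45.85
```

>>> step_arm --series '[0,-1,4,0,1,0,0,0,0,0.75,0,0,0,0,0.75,0,0,20,0,0.75,0,0,40,0,0.75,-2,25,20,0,0.9,-4,35,0,0,1,-4,37,0,0,1,-4,37,0,0,1,0,0,-40,0,1,0,0,-40,0,1,0,0,-21,0,1,0,0,0,0,1]'

```text
clock: 47.48
eef_pos: [501.4, -85.6, 133.0]
eef_rot: [-3.141, 0.002, -0.063]
wrist_force: [-0.0, 0.1, 0.0]
finger_gap: 0.5
finger_force: 0.0
```

```bash
python3 lid.py
python3 - <<'E'
from bar import *
print(tocase(manip.read_state()["eef_pos"]));save("scene","s12")
E
python3 latch.py s12 | head -30
```

```text
scene (np.float64(0.0011245127243768346), np.float64(123.09191934632682), np.int64(2181))
side (np.float64(0.0011242004590853154), np.float64(122.1239364808998), np.int64(1220))
[502.34851165 -85.75523819 134.97736505] [-0.71728878 -0.0232227  -0.14550496] 47.575
[-182.74488545  -21.52896092  134.97736505]
s12 340
158   9   .   .   .   .   .   .   .   .   .   .   .   .   .   .   .   .   .   .   6  21   6
152  10   .   .   .   .   .   .   .   .   .   .   .   .   .   .   .   .   .   .   .   4   3
146   8   1   .   .   .   .   .   .   .   .   .   .   .   .   .   .   .   .   .   .   .   .
140  10   .   .   .   .   .   .   .   .   .   .   .   .   .   .   .   .   .   .   .   1   .
134   8   1   .   .   .   .   .   .   .   .   .   .   .   .   .   .   .   .   .   .   .   .
128   5   1   .   .   .   .   .   .   .   .   .   .   .   .   .   .   .   .   .   .   .   .
122   7   .   .   .   .   .   .   .   .   .   .   .   .   .   8  10  13  11  10  11  12  16
116   2   .   .   .   .  10   3   .   .   .   .   .   .   3   .   4   1   .   2   4   3   2
110   .   .   .   .   .   3   6   .   .   .   . 
[... 313 characters left out ...]
   .
86   .   .   .   .   .   4   7   .   .   .   .   .   .   .   .   .   .   .   .   .   .   .
80   .   .   .   .   .   1   3   .   .   .   .   .   .   .   .   .   .   .   .   .   .   .
74   .   .   .   .   .   .   .   .   .   .   .   .   .   .   .   .   .   .   .   .   .   .
68   .   .   .   .   .   .   .   .   .   .   .   .   .   .   .   .   .   .   .   .   .   .
62   .   .   .   .   .   .   .   .   .   .   .   .   .   .   .   .   .   .   .   .   .   .
56   .   .   .   .   .   .   .   .   .   .   .   .   .   .   .   .   .   .   .   .   .   .
50   .   .   .   .   .   .   .   .   .   .   .   .   .   .   .   .   .   .   .   .   .   .
    -163 -151 -139 -127 -115 -103  -91  -79  -67  -55  -43
```

>>> step_arm --series '[-1,-12,0,0,1,-0.5,-10,0,0,1,-0.5,-8,0,0,1,-0.5,-8,0,0,1,-0.5,-8,0,0,1,-0.5,-8,0,0,1,0,0,0,0,1]'

```text
clock: 48.5
eef_pos: [498.3, -139.9, 133.9]
eef_rot: [-3.142, 0.0, -0.063]
wrist_force: [0.1, 0.5, 0.2]
finger_gap: -0.0
finger_force: 0.0
```

```bash
python3 - <<'E'
from bar import *
print(tocase(manip.read_state()["eef_pos"]));save("scene","s13");save("side","sd13")
E
python3 latch.py s13 sd13| grep -v '^[56]'
```

```text
[-128.43477493  -22.14103669  133.93515396]
s13 398
158   .   .   .   .   .   .   5   1   2   9   1   .   .   .   .   .   .   .   .   4  25   5
152   .   .   .   .   .   2   2   4   3   9   2   .   .   .   .   .   .   .   .   .   8   2
146   .   .   .   .   .   1   2   2   1   8   1   .   .   .   .   .   .   .   .   .   .   .
140   .   .   .   .   .   1   3   2   2   6   .   .   .   .   .   .   .   .   .   .   .   .
134   .   .   .   .   .   2   3   4   3   9   .   .   .   .   .   .   .   .   .   .   .   .
128   .   .   .   .   .   1   1   1   2   8   .   .   .   .   .   .   .   .   .   .   .   .
122   .   .   .   .   .   2   3   3   4   6   1   .   .   3   7   9   8  11  13   7  14  17
116   .   .   .   .   .   1   1   3   1   4   .   .   .   .   3   3   2   3   3   3   1   1
110   .   .   .   .   .   .   .   3   2   .   .   .   .   .   .   .   .   .   .   .   .   .
104   .   .   .   .   .   .   .   .   .   .   .   .   .   .   .   .   .   .   .   .   .   .
98   .   .   .   .   .   .   .   .   .   .   .   .   .   .   .   .   .   .   .   .   .   .
92   .   .   .   .   .   .   .   .   
[... 1128 characters left out ...]
 6
110   .   .   .   .   .   .   3   .   1   .   .   .   4  11   1   .   .   .   .   .   .   .
104   .   .   .   .   .   .   .   .   1   .   .   1   5   3   1   .   .   .   .   .   .   .
98   .   .   .   .   .   .   .   .   .   .   .   3   3   5   2   .   .   .   .   .   .   .
92   .   .   .   .   .   .   .   .   .   .   1   4   .   .   .   .   .   .   .   .   .   .
86   .   .   .   .   .   .   .   .   .   .   5   3   .   .   .   .   .   .   .   .   .   .
80   .   .   .   .   .   .   .   .   .   1   3   .   .   .   .   .   .   .   .   .   .   .
74   .   .   4   8   8   3   2   1   1   4   8   3   .   .   .   .   .   .   .   .   .   .
    -163 -151 -139 -127 -115 -103  -91  -79  -67  -55  -43
```

>>> step_arm --series '[1,12,0,0,1,1,13,10,0,1,0,0,15,0.18,1,0,0,0,0.18,1,0,0,0,0.18,1,0,0,0,0.18,1,0,0,0,0.18,1,0,0,0,0.18,1,0,0,0,0.18,1,0,0,0,0.18,1,0,0,0,0.13,1,0,0,0,0,1]'

```text
clock: 50.1
eef_pos: [500.6, -113.6, 159.7]
eef_rot: [3.141, 0.0, 1.508]
wrist_force: [0.4, 0.2, 0.1]
finger_gap: 0.3
finger_force: 0.0
```

```bash
python3 - <<'E'
from bar import *
s=manip.read_state();print(tocase(s["eef_pos"]),s["eef_pos"],s["eef_rot"]);save("scene","s14");i,p,d=save("side","sd14")
u=proj(i,toworld(-110,-20,95)).astype(int);print(u);cv2.imwrite("pics/c14.png",cv2.resize(p[u[1]-40:u[1]+40,u[0]-50:u[0]+50],None,fx=6,fy=6,interpolation=cv2.INTER_CUBIC))
E
python3 latch.py s14 sd14| grep -v '^[5]'
```

```text
[-154.83742922  -21.45440281  159.73914588] [ 500.64628972 -113.61083211  159.73914588] [3.14096638e+00 9.40999321e-05 1.50772330e+00]
[264 193]
s14 321
158   .   .   3   3  11   .   .   .   .   .   .   .   .   .   .   .   .   .   .   4  16  13
152   .   .   1   2  14   1   .   .   .   .   .   .   .   .   .   .   .   .   .   .   5   1
146   .   1   1   4   8   2   .   .   .   .   .   .   .   .   .   .   .   .   .   .   .   .
140   .   1   2   .   7   2   .   .   .   .   .   .   .   .   .   .   .   .   .   .   .   .
134   .   .   .   1   1   .   .   .   .   .   .   .   .   .   .   .   .   .   .   .   .   .
128   .   .   .   .   .   .   .   .   .   .   .   .   .   .   .   .   .   .   .   .   .   1
122   .   .   .   .   .   .   .   .   .   .   .   .   .   2   8  10  10  14  11   9  14  14
116   .   .   .   .   .   .   .   .   .   .   .   .   .   1   .   3   2   1   1   3   2   4
110   .   .   .   .   .   .   .   .   .   .   .   .   .   .   .   .   .   .   .   .   .   .
104   .   .   .   .   .   .   .   .   .   .   .   .   .   .   .   .   .   .   .   .   .   .
98   .   .   .   .   .   . 
[... 1593 characters left out ...]
   .
98   .   .   .   .   .   .   .   .   .   .   .   7   3   2   .   .   .   .   .   .   .   .
92   .   .   .   .   .   .   .   .   .   .   1   5   .   .   .   .   .   .   .   .   .   .
86   .   .   .   .   .   .   .   .   .   .   1   1   .   .   .   .   .   .   .   .   .   .
80   .   .   .   .   .   .   .   .   .   1   6   1   .   .   .   .   .   .   .   .   .   .
74   .   .   5   9   6   1   1   1   1   8   4   2   .   .   .   .   .   .   .   .   .   .
68   .   .   .   1   5   6  11  10  18   9  13  12   .   .   .   .   .   .   .   .   .   .
62   .   .   .   .   .   .   .   .   1   2   2   4   .   .   .   .   .   .   .   .   .   .
    -163 -151 -139 -127 -115 -103  -91  -79  -67  -55  -43
```

View pics/c14.png

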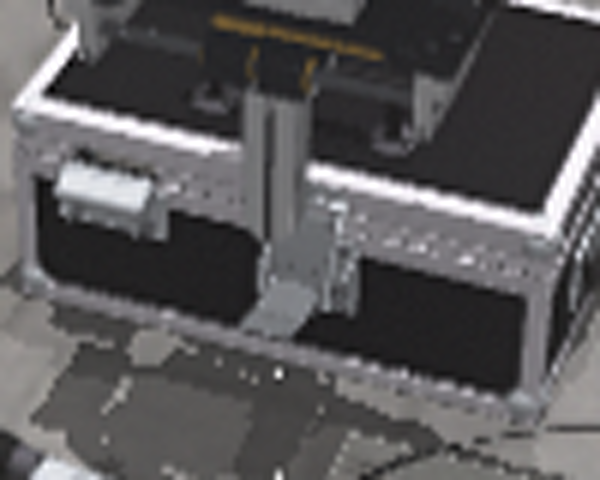

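>>> step_arm --series '[30,20,0,0,1,30,20,0,0,1,0,0,0,0,1,0,0,0,0,1]'

```text
clock: 50.7
eef_pos: [560.0, -74.4, 159.0]
eef_rot: [-3.141, 0.0, 1.507]
wrist_force: [-0.2, -0.5, 0.4]
finger_gap: 1.1
finger_force: 0.0
```

```bash
python3 - <<'E'
from bar import *
s=manip.read_state();print(tocase(s["eef_pos"]),s["eef_pos"]);i,p,d=save("wrist","w15");save("side","sd15")
u=proj(i,toworld(-110,-20,95)).astype(int);print(u)
x0=max(0,u[0]-65);y0=max(0,u[1]-50);cv2.imwrite("pics/c15.png",cv2.resize(p[y0:y0+100,x0:x0+130],None,fx=6,fy=6,interpolation=cv2.INTER_CUBIC))
for t in("w15","sd15"):
    q=tocase(np.load(f"pics/{t}.npz")["c"])
    m=(q[...,0]<-98)&(q[...,0]>-175)&(abs(q[...,1]+20)<24)&(q[...,2]>95)&(q[...,2]<130)
    Q=q[m]; 
    for lo in range(96,128,4):
        t_=Q[abs(Q[:,2]-lo)<2]
        if len(t_): print(t,lo,len(t_),np.percentile(t_[:,:2],[0,50,100],axis=0).round(0).tolist())
E
python3 latch.py w15 | grep -v '^[5]'
```

```text
[-197.74158696   35.314006    159.01234946] [560.03088723 -74.4076617  159.01234946]
[207 290]
sd15 96 8 [[-109.0, -36.0], [-104.0, -26.0], [-102.0, -4.0]]
sd15 100 11 [[-108.0, -27.0], [-104.0, -12.0], [-101.0, -1.0]]
sd15 104 13 [[-106.0, -36.0], [-103.0, -23.0], [-99.0, 0.0]]
sd15 108 13 [[-106.0, -39.0], [-101.0, -19.0], [-98.0, -4.0]]
sd15 112 8 [[-105.0, -35.0], [-100.0, -19.0], [-98.0, -3.0]]
sd15 116 1 [[-100.0, -34.0], [-100.0, -34.0], [-100.0, -34.0]]
w15 859
158   .   .   .   .   .   .   .   .   .   .   .   .   .   .   .   .   .   .   .   .   .   .
152   .   .   .   .   .   .   .   .   .   .   .   .   .   .   .   .   .   .   .   .   .   .
146   .   .   .   .   .   .   .   .   .   .   .   .   .   .   .   .   .   .   .   .   .   .
140   .   .   .   .   .   .   .   .   .   .   .   .   .   .   .   .   .   .   .   .   .   .
134   .   .   .   .   .   .   .   .   .   .   .   .   .   .   .   .   .   .   .   .   .   .
128   .   .   .   .   .   .   .   .   .   .   .   .   .   .   .   .   .   .   .   .   .   .
122   .   .   .   .   .   .   .   .   .   .   .   .   .   1  11  10  10  1
[... 289 characters left out ...]
   .
98   .   .   .   .   .   .   .   .   .   .   .   .   .   .   .   .   .   .   .   .   .   .
92   .   .   .   .   .   .   .   .   .   .   .   .   .   .   .   .   .   .   .   .   .   .
86   .   .   .   .   .   .   .   .   .   .   .   .   .   .   .   .   .   .   .   .   .   .
80   .   .   .   .   .   .   .   .   .   .   .   .   .   .   .   .   .   .   .   .   .   .
74   .   .  46 116  97   5   .   .   .   .   .   .   .   .   .   .   .   .   .   .   .   .
68   .   .   .   .  21 101 132 126 105   2   .   .   .   .   .   .   .   .   .   .   .   .
62   .   .   .   .   .   .   .   .  18   3   .   .   .   .   .   .   .   .   .   .   .   .
    -163 -151 -139 -127 -115 -103  -91  -79  -67  -55  -43
```

View pics/c15.png

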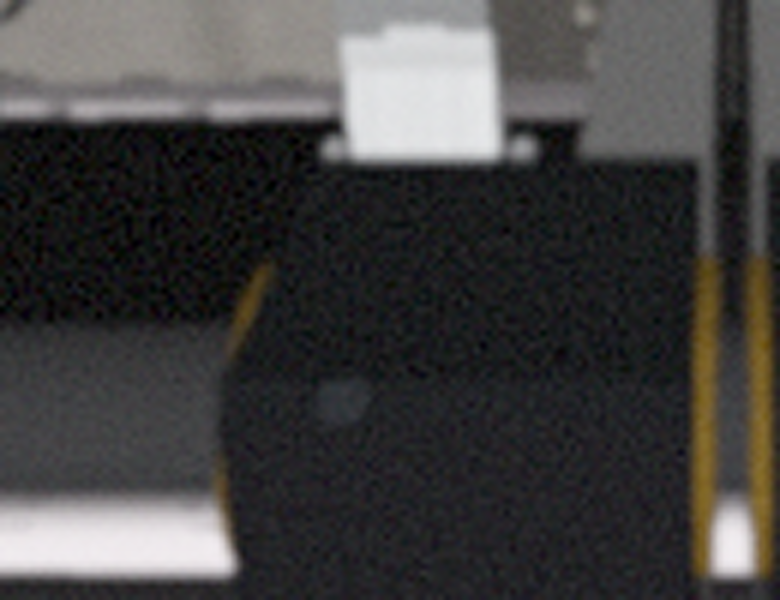

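>>> step_arm --series '[-29,-22,0,0,1,-29,-23,0,0,1,0,0,-30,0,1,0,0,-25,0,1,0,0,-7,0,1,0,0,-6,0,1,0,0,-7,0,1,0,-1.5,-5,0,1,0,-2,-4,0,1,0,-3,-4,0,1,0,-3,-4,0,1,0,0,0,0,1]'

```text
clock: 52.3
eef_pos: [502.3, -129.2, 66.8]
eef_rot: [-3.141, 0.0, 1.507]
wrist_force: [-0.1, 0.8, 1.1]
finger_gap: 0.3
finger_force: 0.4
```

```bash
python3 - <<'E'
from bar import *
s=manip.read_state();print(tocase(s["eef_pos"]),s["eef_pos"],s["wrist_force"]);save("scene","s16");save("side","sd16")
E
python3 latch.py s16 sd16| awk '/^s/||($1<128)'
```

```text
[-139.38643051  -18.81251707   66.78682195] [ 502.29918374 -129.19867554   66.78682195] [-0.11639013  0.84056586  1.07501626]
s16 467
122   .   .   .   .   .   3   2   9   .   .   .   .   .   1   9   9  11   8   7   7  10  15
116   .   .   .   .   3   2   2   9   .   .   .   .   .   1   2   1   4   5   4   6   2   2
110   .   .   .   .   4   1   4   8   .   .   .   .   .   .   .   .   .   .   .   .   .   .
104   .   .   .   .   1   2   3  10   .   .   .   .   .   .   .   .   .   .   .   .   .   .
98   .   .   .   .   1   3   4   7   .   .   .   .   .   .   .   .   .   .   .   .   .   .
92   .   .   .   .   1   3   2   8   .   .   .   .   .   .   .   .   .   .   .   .   .   .
86   .   .   .   .   2   2   4   4   .   .   .   .   .   .   .   .   .   .   .   .   .   .
80   .   .   .   .   1   2   .   .   .   .   .   .   .   .   .   .   .   .   .   .   .   .
74   .   .   .   .   1   .   .   .   .   .   .   .   .   .   .   .   .   .   .   .   .   .
68   .   .   .   .   .   .   .   .   .   .   .   .   .   .   .   .   .   .   .   .   .   .
62   .   .   .   .   .   .   .   .   .   .   .   .  
[... 834 characters left out ...]
   .
86   .   .   .   2  10   1   1   .   .   .   .   2   .   .   .   .   .   .   .   .   .   .
80   .   .   .   2  10   3   .   2   .   .   .   2   .   .   .   .   .   .   .   .   .   .
74   .   .   .   .  14   1   2   1   .   .   .   5   .   .   .   .   .   .   .   .   .   .
68   .   .   .   2  12   1   .   1   .   .   5   6   .   .   .   .   .   .   .   .   .   .
62   .   .   .   2  13   1   1   1   .   3   8   3   .   .   .   .   .   .   .   .   .   .
56   .   .   .   1  12   1   1   .   1   4   1   2   .   .   .   .   .   .   .   .   .   .
50   .   .   .   2   8   1   2   1   1   3   .   .   .   .   .   .   .   .   .   .   .   .
    -163 -151 -139 -127 -115 -103  -91  -79  -67  -55  -43
```

>>> step_arm --series '[0,-4,-2.5,0,1,0,-4,-2,0,1,0,-3,-1,0,1,0,-3,-1,0,1,0,-3,0,0,1,0,-3,0,0,1,0,0,0,0,1]'

```text
clock: 53.28
eef_pos: [502.4, -147.0, 60.6]
eef_rot: [-3.141, -0.003, 1.508]
wrist_force: [1.5, 18.6, 4.9]
finger_gap: 0.4
finger_force: 9.4
```

>>> step_arm --series '[0,-2,0,0,1,0,0,0,0,1,0,0,0,0,1]'

```text
clock: 53.65
eef_pos: [502.4, -147.1, 60.6]
eef_rot: [-3.14, -0.006, 1.508]
wrist_force: [1.6, 33.7, 8.2]
finger_gap: 0.5
finger_force: 17.1
```

>>> step_arm --series '[0,6,0,0,1,0,15,0,0,1,0,30,0,0,1,0,30,20,0,1,0,15,50,0,1,0,0,55,0,1,50,0,0,0,1,50,0,0,0,1,0,0,0,0,1]'

```text
clock: 54.78
eef_pos: [603.9, -54.4, 184.2]
eef_rot: [-3.14, 0.0, 1.508]
wrist_force: [-1.0, 0.3, -0.6]
finger_gap: 0.3
finger_force: 0.0
```

```bash
python3 lid.py
python3 - <<'E'
from bar import *
save("scene","s17");i,p,d=save("side","sd17");j,p2,d2=save("wrist","w17")
u=proj(i,toworld(-110,-20,80)).astype(int);cv2.imwrite("pics/c17.png",cv2.resize(p[u[1]-40:u[1]+40,u[0]-50:u[0]+50],None,fx=6,fy=6,interpolation=cv2.INTER_CUBIC))
E
python3 latch.py s17 sd17| awk '/^s/||($1<128)'
```

```text
scene (np.float64(-5.867776375159529e-06), np.float64(122.98313652180745), np.int64(2191))
side (np.float64(-0.0006231928864315721), np.float64(122.13717486326148), np.int64(1670))
[601.92735445 -54.575834   184.96068064] [-0.24593159  0.76127004  0.3926536 ] 54.875
s17 163
122   .   .   .   .   .   .   .   .   .   .   .   .   .   .  11  10   8  12  10  10  16  13
116   .   .   .   .   .   .   .   .   .   .   .   .   .   .   2   3   3   3   2   .   4   2
110   .   .   .   .   .   .   .   .   .   .   .   .   .   .   .   .   .   .   .   .   .   .
104   .   .   .   .   .   .   .   .   .   .   .   .   .   .   .   .   .   .   .   .   .   .
98   .   .   .   .   .   .   .   .   .   .   .   .   .   .   .   .   .   .   .   .   .   .
92   .   .   .   .   .   .   .   .   .   .   .   .   .   .   .   .   .   .   .   .   .   .
86   .   .   .   .   .   .   .   .   .   .   .   .   .   .   .   .   .   .   .   .   .   .
80   .   .   .   .   .   .   .   .   .   .   .   .   .   .   .   .   .   .   .   .   .   .
74   .   .   .   .   .   .   .   .   .   .   .   .   .   .   .   .   .   .   .   .   .   .
68
[... 975 characters left out ...]
   .
86   .   .   .   .   .   .   .   .   .   .   .   3   .   .   .   .   .   .   .   .   .   .
80   .   .   .   .   .   .   .   .   .   .   .   3   .   .   .   .   .   .   .   .   .   .
74   .   .   .   .   .   .   .   .   .   .   .   5   .   .   .   .   .   .   .   .   .   .
68   .   .   .   .   .   .   .   .   .   .  16  10   .   .   .   .   .   .   .   .   .   .
62   .   .   .   .   .   .   .   .   .   1  16   6   .   .   .   .   .   .   .   .   .   .
56   .   .   .   .   .   .   .   .   .   1  13   9   .   .   .   .   .   .   .   .   .   .
50   .   .   .   .   .   .   .   .   .   .  10   5   .   .   .   .   .   .   .   .   .   .
    -163 -151 -139 -127 -115 -103  -91  -79  -67  -55  -43
```

View pics/c17.png

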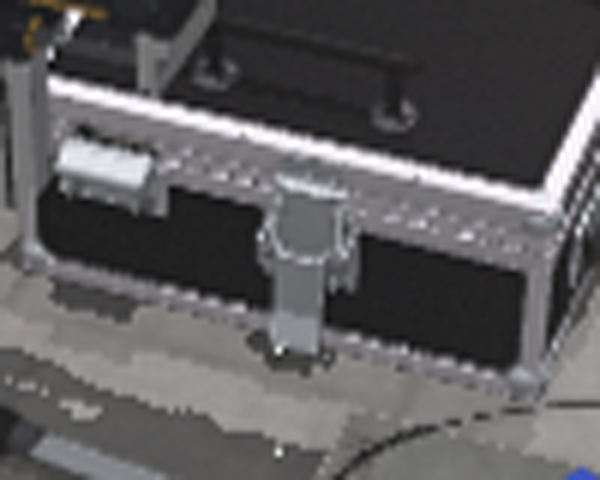

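Run:
```python
from bar import *
acc={}
for k in range(3):
    i,p,d=cam("side");q=tocase(cloud(i,d))
    for lo in range(60,122,4):
        m=(q[...,0]<-90)&(q[...,0]>-125)&(abs(q[...,2]-lo)<2)
        for nm,y0,y1 in(("L",-40,-33),("mid",-31,-9),("R",-7,0),("ref",10,40)):
            t=q[m&(q[...,1]>y0)&(q[...,1]<y1)]; acc.setdefault((lo,nm),[]).extend(t[:,0].tolist())
for lo in range(60,122,4): print(lo,{n:(len(acc[lo,n]),np.percentile(acc[lo,n],[5,50,95]).round(1).tolist()) for n in("L","mid","R","ref") if acc[lo,n]})
```

```text
60 {'L': (7, [-113.8, -108.8, -106.8]), 'mid': (35, [-114.1, -111.9, -93.3]), 'R': (12, [-111.7, -108.1, -94.3]), 'ref': (25, [-95.7, -93.6, -91.0])}
64 {'L': (7, [-111.7, -108.8, -107.8]), 'mid': (38, [-113.5, -109.2, -93.0]), 'R': (5, [-108.2, -96.4, -94.6]), 'ref': (34, [-95.9, -93.4, -91.0])}
68 {'L': (11, [-111.1, -104.1, -94.0]), 'mid': (44, [-113.8, -108.6, -94.0]), 'R': (15, [-112.5, -102.3, -94.1]), 'ref': (26, [-96.4, -93.1, -91.4])}
72 {'L': (12, [-110.1, -105.1, -103.2]), 'mid': (39, [-113.5, -97.7, -92.9]), 'R': (14, [-109.4, -103.0, -92.8]), 'ref': (25, [-96.4, -93.0, -91.2])}
76 {'L': (11, [-105.8, -103.0, -93.2]), 'mid': (25, [-99.2, -95.0, -92.4]), 'R': (9, [-107.4, -103.4, -95.2]), 'ref': (27, [-95.3, -93.1, -91.0])}
80 {'L': (11, [-105.8, -99.2, -93.6]), 'mid': (23, [-99.6, -95.4, -93.2]), 'R': (7, [-104.9, -98.0, -94.3]), 'ref': (25, [-96.2, -93.7, -91.4])}
84 {'L': (7, [-105.2, -95.2, -91.7]), 'mid': (20, [-98.4, -95.8, -92.3]), 'R': (9, [-104.6, -99.1, -94.1]), 'ref': (21, [-95.4, -93.6, -91.6])}
88 {'L': (14, [-102.9, -97.6, -93.5]), 'mid': (19, [-99.0, -96.9, 
[... 537 characters left out ...]
, -97.7, -93.1]), 'mid': (50, [-107.5, -99.5, -91.3]), 'R': (15, [-100.0, -94.1, -90.7]), 'ref': (29, [-95.8, -93.4, -91.0])}
108 {'L': (7, [-100.5, -98.4, -93.4]), 'mid': (44, [-106.4, -97.8, -92.6]), 'R': (5, [-100.4, -95.0, -93.1]), 'ref': (25, [-95.6, -92.6, -90.6])}
112 {'L': (8, [-96.2, -94.7, -90.7]), 'mid': (24, [-97.1, -94.4, -92.0]), 'R': (6, [-97.4, -95.3, -93.6]), 'ref': (28, [-96.9, -93.5, -91.0])}
116 {'L': (9, [-98.0, -93.6, -90.6]), 'mid': (21, [-97.5, -94.1, -90.6]), 'R': (8, [-96.6, -94.6, -91.5]), 'ref': (32, [-96.8, -93.8, -90.8])}
120 {'L': (9, [-97.0, -93.1, -90.8]), 'mid': (31, [-98.3, -93.8, -90.7]), 'R': (9, [-97.2, -93.5, -91.1]), 'ref': (40, [-96.4, -93.2, -90.7])}
```

```bash
python3 -c "
from h import *
print(manip.sign_off())"
```

```text
the job is handed in; nothing more can be done
None
```

The job is handed in: I pried the lid loose, laid the bar on the bench, packed the tape roll, fuse tin and solder reel (no switch housing was there), shut the lid, and hooked the loop over the keeper with the lever pushed flat. The final camera readings agree, but no verdict came back.

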